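Try a dowel pin in a go / no-go gap gauge

ROBOT

A 6-joint arm with a two-finger parallel gripper is mounted at the origin on a cart in front of the work surface, level with it; the furniture and walls round the work are solid. World frame = base frame: x ahead of the robot, y to its left, z up, the work surface at z = 0. Lengths are in m, angles in rad, forces in N, time in s.
With the tool pointing down it reaches from about 0.275 to 0.85 m from the base axis. Payload 5.2 kg.
Tool frame: the origin (TCP) lies at the very end of the fingers, on their centre line; the grasp point (between the pads) lies 19 mm behind it; z points along the fingers, y is the direction in which the jaws open and shut (so a half turn about z gives the same grasp; the last joint's range is limited). The gripper opens to 85 mm and grips with 20 to 120 N. Pads are 22 mm wide; open, the fingers measure 114 mm over their backs; the gripper's body (76 mm by 85 mm) begins 54 mm behind the grasp point. The pads swing forward as they close: fully open they stand 13 mm farther back than shut.
Start: joints at [-1.466, 0.259, 1.535, -0, 1.348, -0.203], TCP at [0.167, -0.524, 0.231] pointing down, gripper open.
Joint ranges: [-3.14, 3.14], [-0.91, 2.08], [0.19, 2.58], [-1.22, 4.36], [0.22, 2.71], [-3.12, 3.12]. Speed limits (rad/s): [2.57, 2.57, 3.14, 3.14, 3.14, 3.14].

INTERFACE

Orientations are given as a unit quaternion [w, x, y, z].
In Python, from workcell import status, cams, order gives the robot as it stands.
- The arm moves only by the tool arm_command, never from a script. Its argument "targets" is a list of rows, each a list of 2 entries, a list of its own where there are three numbers: the shift along the tool's x, y, z in cm, then the turn about the tool's z in degrees. In form: [[[dx, dy, dz], spin], ...]. A call has exactly 10 rows; each row shifts and turns the commanded pose from where the row before left it, along the tool's axes as they then stand; what a row does not reach is not made up. A row lasts 1/12 s, in which the tool goes at most 41.7 mm and 7.16 degrees, less where a joint would pass 70% of its speed; a pose out of reach is approached as far as the arm can. A call is refused whole if a number of a shift passes 4.17 or a number of a turn 7.16, either way. A call with a gripper value outside its range is refused whole. "jaw" is the closure, from 0 (fully open) to 1 (shut), set as the call begins (left out, the last holds). The fingers move at their own pace and stop on an object; the grip force is fixed at half the most. Time passes only in rows, so rows that do not move let the fingers close, or fill a call up. It gives the time, the measured TCP pose, the force and the opening at its end, in the units of the state.
- status.state(): the state, without advancing time (a new reading comes with each control period).
- cams.camera(name): name is "side" or "top" or "wrist"; returns the picture (400x640x3 uint8, red, green, blue); there is no depth.
- cams.camera_model(name): a dict with "intrinsics" (3x3 intrinsics, pixels), "extrinsics" (4x4, takes a point from world to camera coordinates). Camera axes: x right, y down, z forward; pixel columns grow to the right and rows downward; lengths in m; the calibration is good to about 2 mm. A picture is of the moment at which its call begins: read the wrist's pose just before it. camera_model takes no time and is no camera call; for the wrist camera it gives the pose at the moment of the call.
- order.close_job(): hands the job in, once; it reports no verdict.
The state is a dict: "time": time; "q": joint angles; "dq": joint speeds; "joint_efforts": joint torques, N m; "eef_pos": TCP position; "eef_rot": TCP orientation; "contact_force": force on the tool from outside, world axes, zero at the start; "wrist_torque": the same for the moment, N m; "opening": opening from 0.0 (shut) to 1.0 (fully open).
Only numpy, scipy, OpenCV 4.12 (cv2) and the standard library are available. Lean on these libraries where they do the work, as an engineer would, in place of code of your own. Each camera call takes 0.05 s, during which the arm holds its last target.

TASK

Check the steel dowel pin in the gap gauge: keeping it upright, slide it from the mouth right through the go gap, then press it gently but firmly against the no-go gap behind (a steady push of about 8 N, kept up for a good second) to show that it is stopped there. Then take it out and stand it upright, fully down, in the empty socket block. Never force the pin in the gauge (no more than about 15 N) and leave the other things on the cart alone.

Things in the scene. Friction and masses are not known exactly. Their poses are not given: they have to be found in the camera images.
- pin: Plain steel dowel pin, a cylinder 16 mm in diameter and 100 mm long (about 0.15 kg) with a thin groove near its top. Origin: centre of its foot; z runs along the pin to its top. It starts upright in a socket block with its foot 8 mm above the cart top, so 78 mm stand out of the block.
- gauge: Rigid steel go/no-go gap gauge, fixed: grey base plate 104 x 92 x 10 mm with upright jaws from z = 10 to 58 mm, open above. Origin: underside of the base, on the middle line of the gaps; x points from the mouth inward along that line, z up. The pin is slid along x with its foot about 6 mm above the base plate. Side frames 44 mm high at y = +-32 to 43 mm.
- mouth (a point): Middle of the gauge's open mouth, on the base plate's top, at x = -46 mm of the gauge. The mouth is about 31 mm wide and narrows as a funnel to the go gap, 12 mm further in.
- go_gap (a point): Middle of the go gap, on the base plate's top, at x = -25 mm of the gauge. Go gap: 17.5 mm wide, 18 mm long (x = -34 to -16 mm). Behind it is a wider free space.
- nogo_gap (a point): Foremost place of the no-go gap's front, on the base plate's top, x = 5 mm of the gauge. No-go gap: 11 mm, too narrow for the pin, between two square-ended jaws on a clamped slide. Their front lies 0 to 18 mm further in than this point (differs each time, not measured): the pin's axis is stopped somewhere from x = -1 to 17 mm. Feel for it: the stop is hard, without spring.
- socket_a: Dark steel socket block 56 x 56 x 30 mm, fixed to the cart, in which the pin stands at the start. Origin: centre of its underside. In its top is a round hole 19 mm wide and 22 mm deep, at the centre (hole floor 8 mm above the cart).
- socket_b: The empty socket block, same shape: 56 x 56 x 30 mm, fixed, central round hole 19 mm wide and 22 mm deep (hole floor 8 mm above the cart). Origin: centre of its underside. The pin ends here. The two blocks may stand in either place.
- bearing: Bystander: ball bearing lying flat, 42 x 42 x 12 mm. Origin: centre of its underside.
- nut_black: Bystander: black hexagon nut, 33 x 38 x 20 mm. Origin: centre of its underside.
- gauge_block: Bystander: flat ground steel piece, 30 x 36 x 12 mm. Origin: centre of its underside.
Mind the look-alikes: they are no part of the job. Leave any orange look-alike of the gauge alone.

How it is judged:
By the outcome, as a careful person would: the job done as asked, in the order asked, and still so for the second after the job is handed in, with the robot touching nothing.
It also fails if it takes over 70 s, if anything falls off the work surface, if the arm or the gripper's body presses on something with over 40 N, if the wrist force passes 120 N, or if a joint passes its speed limit or range.

## Working session

There is one attempt and no reset: what is moved stays moved. The work goes in short steps, Python scripts to look and compute and a tool call to move; the robot and the scene stay as the last step left them, time stands still between calls to the robot, and variables do not carry over. Pictures are saved under pics/ and viewed, and the job is handed in when it is done.

Besides the shell and the picture viewer there is one more tool, called after ">>>" as a command line: name --argument value ..., lists and objects as JSON in quotes. arm_command: Moves the arm, as the interface text tells. Its arguments: {"type":"object","properties":{"targets":{"type":"array"},"jaw":{"type":"number"}},"required":["targets"]}

```bash
ls; mkdir -p pics; python3 - <<'E'
from workcell import status,cams,order
import cv2
print(status.state())
for n in ["side","top","wrist"]:
    m=cams.camera_model(n); print(n,m)
    cv2.imwrite(f"pics/{n}0.png",cams.camera(n)[:,:,::-1])
E
```

```text
pics
{'time': 0.0, 'q': array([-1.46575781e+00,  2.59396792e-01,  1.53607698e+00,  5.42223029e-05,
        1.34800621e+00, -2.02803313e-01]), 'dq': array([-3.84452140e-04, -1.21554476e-04,  9.29524227e-04, -1.81443964e-03,
       -2.72897698e-05,  4.93778163e-04]), 'joint_efforts': array([-6.73565755e-04, -4.46035838e+01, -2.90563434e+01, -3.57055787e-04,
        1.15489311e-02, -3.84028681e-06]), 'eef_pos': array([ 0.16663445, -0.52360212,  0.2304482 ]), 'eef_rot': array([-9.41248049e-04,  9.88178026e-01,  1.53307850e-01,  7.25141861e-05]), 'contact_force': array([-0.77288402, -0.99345531, -0.42458408]), 'wrist_torque': array([-0.06664687, -0.04488706, -0.0064415 ]), 'opening': 0.9975836961897717}
side {'intrinsics': array([[381.1299963 ,   0.        , 320.64776724],
       [  0.        , 381.1299963 , 196.73712738],
       [  0.        ,   0.        ,   1.        ]]), 'extrinsics': array([[-0.92577405, -0.37801829, -0.00667699,  0.4151084 ],
       [-0.14911796,  0.38130758, -0.91234224,  0.17027327],
       [ 0.34742804, -0.84362711, -0.40937398,  0.65568617],
       [ 0.        ,
[... 308 characters left out ...]
9e-01],
       [-9.95688201e-01,  9.77062614e-04, -9.27580252e-02,
         5.24248997e-01],
       [ 9.26868596e-02, -3.00728113e-02, -9.95241062e-01,
         1.28903900e+00],
       [ 0.00000000e+00,  0.00000000e+00,  0.00000000e+00,
         1.00000000e+00]])}
wrist {'intrinsics': array([[329.34227304,   0.        , 313.34876503],
       [  0.        , 329.34227304, 197.21472935],
       [  0.        ,   0.        ,   1.        ]]), 'extrinsics': array([[ 0.30269299, -0.95308411, -0.00276102, -0.54849321],
       [-0.90461129, -0.28820808,  0.31402948, -0.04106617],
       [-0.30009226, -0.09255688, -0.94940922,  0.38133219],
       [ 0.        ,  0.        ,  0.        ,  1.        ]])}
```

View pics/side0.png

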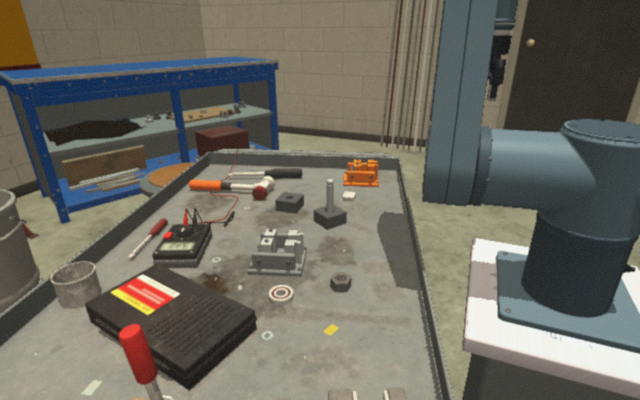

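View pics/top0.png

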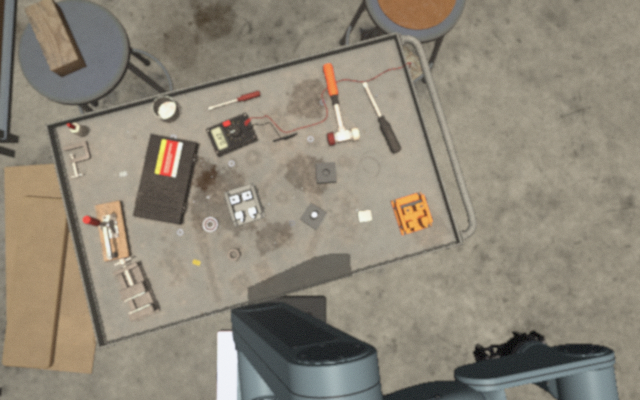

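View pics/wrist0.png

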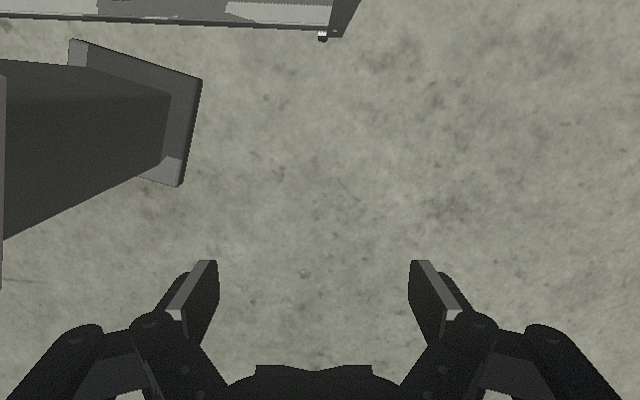

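The side view shows the grey gauge at about (280,252), socket with pin at (330,215), the empty socket at (290,202), and the orange look-alike at (361,173). In the top view they are at (243,204), (314,215), (326,172) and (412,213). Next I'll zoom in on these.

```bash
python3 - <<'E'
import cv2,numpy as np
t=cv2.imread("pics/top0.png"); s=cv2.imread("pics/side0.png")
c=t[150:250,200:350]; cv2.imwrite("pics/topz.png",cv2.resize(c,None,fx=5.3,fy=5.3,interpolation=cv2.INTER_CUBIC))
c=s[170:290,235:385]; cv2.imwrite("pics/sidez.png",cv2.resize(c,None,fx=5,fy=5,interpolation=cv2.INTER_CUBIC)) 
E
```

```text
(no output)
```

View pics/topz.png

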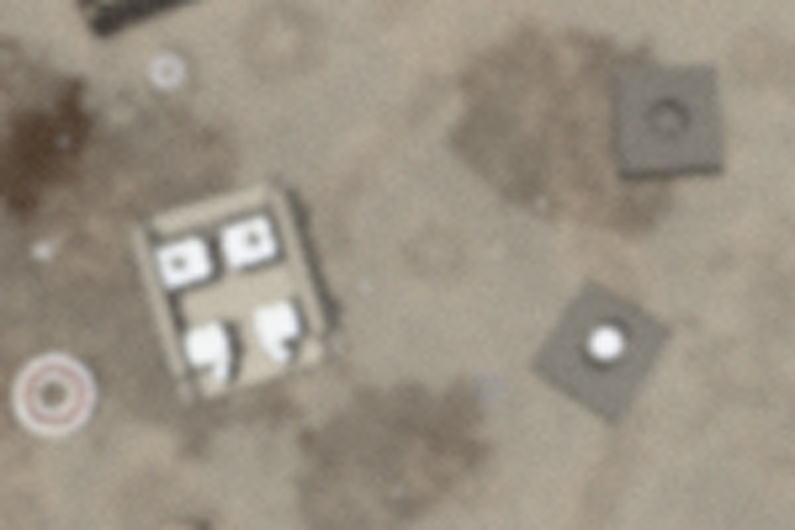

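View pics/sidez.png

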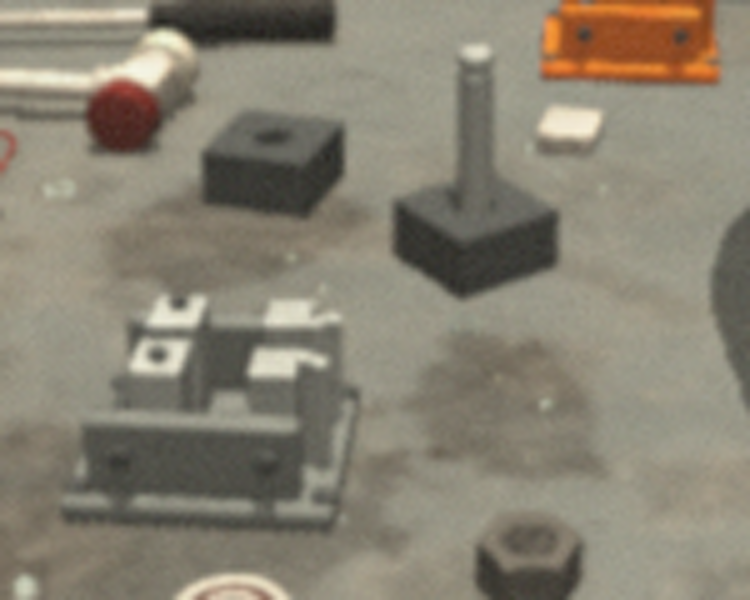

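The mouth (bevelled jaws) faces the robot, at about (257,380) in the zoom. The drilled no-go jaws are behind it. Socket A has the pin at zoom (605,342), and B's hole is at (670,118).

```bash
cat > h.py <<'E'
import numpy as np,cv2
from workcell import status,cams,order
def ray(m,u,v):
    K=m["intrinsics"];E=m["extrinsics"];R=E[:3,:3];t=E[:3,3]
    return -R.T@t, R.T@np.linalg.inv(K)@np.array([u,v,1.])
def plane(m,u,v,z):
    c,d=ray(m,u,v); return c+d*(z-c[2])/d[2]
def proj(m,p):
    q=m["extrinsics"][:3,:3]@np.asarray(p)+m["extrinsics"][:3,3]; q=m["intrinsics"]@q; return q[:2]/q[2]
def R(q):
    from scipy.spatial.transform import Rotation as Ro
    return Ro.from_quat([q[1],q[2],q[3],q[0]]).as_matrix()
def snap(n):
    m=cams.camera_model(n); return cams.camera(n)[:,:,::-1].copy(),m
E
python3 - <<'E'
from h import *
m=cams.camera_model("top")
f=lambda u,v,z:np.round(plane(m,200+u/5.3-0.4,150+v/5.3-.4,z),4)
print("pin top",f(605,342,.108));print("B",f(670,118,.03), f(np.mean([615,715,722,620]),np.mean([70,68,168,180]),.03))
for p in [(185,262),(250,241),(209,347),(278,325)]: print("jaw",f(*p,.058))
print("base corners",[f(*p,.01) for p in [(275,180),(135,228),(190,400),(335,345)]])
print("A",f(602,352,.03))
s=status.state(); print(R(s['eef_rot']))
E
```

```text
pin top [ 0.4705 -0.1083  0.108 ]
B [ 0.5946 -0.1458  0.03  ] [ 0.5927 -0.1447  0.03  ]
jaw [0.5151 0.1073 0.058 ]
jaw [0.526  0.0739 0.058 ]
jaw [0.4711 0.0945 0.058 ]
jaw [0.4824 0.0591 0.058 ]
base corners [array([0.5637, 0.0663, 0.01  ]), array([0.5377, 0.141 , 0.01  ]), array([0.4454, 0.1105, 0.01  ]), array([0.4746, 0.0335, 0.01  ])]
A [ 0.4695 -0.109   0.03  ]
[[ 9.52999438e-01  3.02972028e-01 -1.47376329e-04]
 [ 3.02971910e-01 -9.52998349e-01  1.47236790e-03]
 [ 3.05636892e-04 -1.44781667e-03 -9.99998905e-01]]
```

```bash
cat >> h.py <<'E'
def plan(pos,yaw,n,rnd=2,start=None):
    "n rows straight to pos with tool-x yaw (deg); rows in cm, deg"
    s=status.state(); r=R(s['eef_rot']); y0=np.degrees(np.arctan2(r[1,0],r[0,0])); p=np.array(s['eef_pos'])
    if start is not None: p=np.array(start[0]);y0=start[1]
    d=np.asarray(pos)-p; dy=(yaw-y0+180)%360-180
    out=[]
    for i in range(n):
        a=np.radians(y0); rem=(p+d*(i+1)/n) if i==0 else None
        X=np.array([np.cos(a),np.sin(a),0]);Y=np.array([np.sin(a),-np.cos(a),0])
        st=d/n*100
        out.append([[round(float(v),rnd) for v in (st@X,st@Y,-st[2])],round(-dy/n,2)])
        y0+=dy/n
    print("start",np.round(p,4),"d",np.round(d,4),"dyaw",round(dy,2))
    for k in range(0,n,10): print(out[k:k+10])
E
python3 -c "
from h import *
plan((0.51,-0.06,0.30),107.5,20)"
```

```text
start [ 0.1666 -0.5237  0.2306] d [0.3434 0.4637 0.0694] dyaw 89.86
[[[2.34, -1.69, -0.35], np.float64(-4.49)], [[2.46, -1.5, -0.35], np.float64(-4.49)], [[2.57, -1.3, -0.35], np.float64(-4.49)], [[2.67, -1.1, -0.35], np.float64(-4.49)], [[2.75, -0.89, -0.35], np.float64(-4.49)], [[2.81, -0.67, -0.35], np.float64(-4.49)], [[2.85, -0.45, -0.35], np.float64(-4.49)], [[2.88, -0.22, -0.35], np.float64(-4.49)], [[2.89, 0.01, -0.35], np.float64(-4.49)], [[2.88, 0.23, -0.35], np.float64(-4.49)]]
[[[2.85, 0.46, -0.35], np.float64(-4.49)], [[2.8, 0.68, -0.35], np.float64(-4.49)], [[2.74, 0.9, -0.35], np.float64(-4.49)], [[2.66, 1.11, -0.35], np.float64(-4.49)], [[2.57, 1.31, -0.35], np.float64(-4.49)], [[2.46, 1.51, -0.35], np.float64(-4.49)], [[2.33, 1.7, -0.35], np.float64(-4.49)], [[2.19, 1.88, -0.35], np.float64(-4.49)], [[2.04, 2.04, -0.35], np.float64(-4.49)], [[1.87, 2.19, -0.35], np.float64(-4.49)]]
```

>>> arm_command --targets '[[[2.3, -1.7, -0.35], -4.5], [[2.5, -1.5, -0.35], -4.5], [[2.6, -1.3, -0.35], -4.5], [[2.7, -1.1, -0.35], -4.5], [[2.75, -0.9, -0.35], -4.5], [[2.8, -0.7, -0.35], -4.5], [[2.85, -0.45, -0.35], -4.5], [[2.9, -0.2, -0.35], -4.5], [[2.9, 0, -0.35], -4.5], [[2.9, 0.2, -0.35], -4.5]]' --jaw 0

```text
time: 0.98
eef_pos: [0.3391, -0.2895, 0.2663]
eef_rot: [-0.0, 0.853, 0.521, 0.0]
contact_force: [0.6, -0.8, 0.5]
opening: 0.998
```

>>> arm_command --targets '[[[2.85, 0.45, -0.35], -4.5], [[2.8, 0.7, -0.35], -4.5], [[2.75, 0.9, -0.35], -4.5], [[2.65, 1.1, -0.35], -4.5], [[2.55, 1.3, -0.35], -4.5], [[2.45, 1.5, -0.35], -4.5], [[2.3, 1.7, -0.35], -4.5], [[2.2, 1.9, -0.35], -4.5], [[2.0, 2.0, -0.35], -4.5], [[1.9, 2.2, -0.35], -4.5]]'

```text
time: 1.82
eef_pos: [0.5101, -0.0582, 0.3012]
eef_rot: [-0.0, 0.589, 0.808, -0.0]
contact_force: [1.3, -1.0, 0.5]
opening: 1.005
```

```bash
python3 - <<'E'
from h import *
im,m=snap("wrist"); cv2.imwrite("pics/w1.png",im); np.save("w1.npy",m,allow_pickle=True)
s=status.state(); print(s['time'],s['eef_pos'],s['contact_force'],np.abs(s['dq']).max())
E
```

```text
1.8667 [ 0.51275679 -0.0544042   0.30183554] [2.91302539 2.74288878 0.83785903] 0.061143673312161854
```

View pics/w1.png

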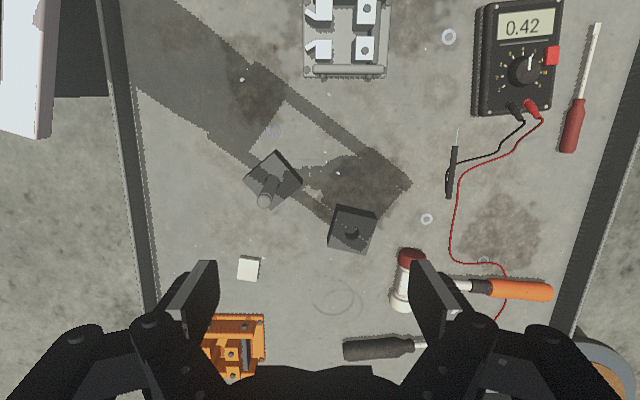

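Wrist view shows the pin in socket A with its top at about (265,201), B's hole at about (352,234), and the gauge at the top (345,30) with its mouth to the left. I'll take a settled picture and measure.

```bash
python3 - <<'E'
from h import *
im,m=snap("wrist"); np.save("w2.npy",m,allow_pickle=True); cv2.imwrite("pics/w2.png",im)
a=cv2.resize(im[140:260,230:390],None,fx=5,fy=5,interpolation=cv2.INTER_CUBIC)
a=cv2.convertScaleAbs(a,alpha=1.8,beta=0); cv2.imwrite("pics/w2a.png",a)
b=cv2.resize(im[0:90,290:400],None,fx=6,fy=6,interpolation=cv2.INTER_CUBIC); cv2.imwrite("pics/w2b.png",b)
E
```

```text
(no output)
```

View pics/w2a.png

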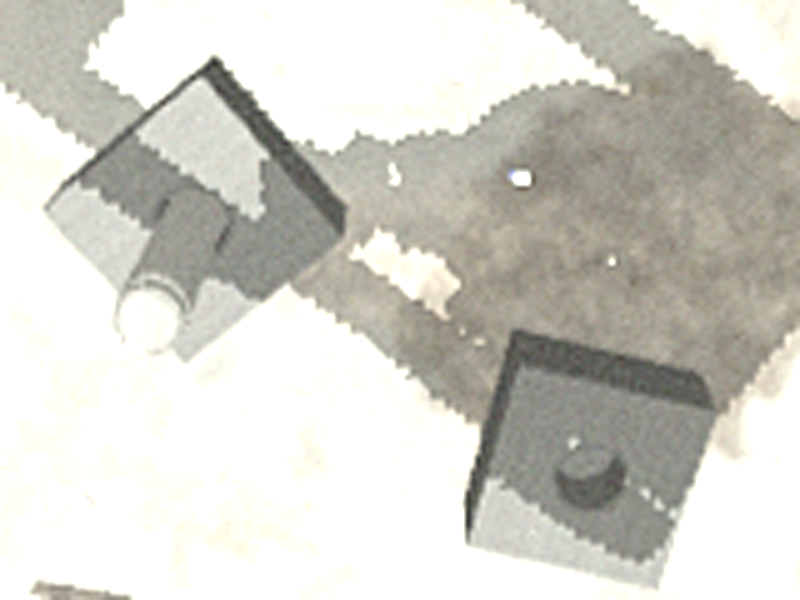

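View pics/w2b.png

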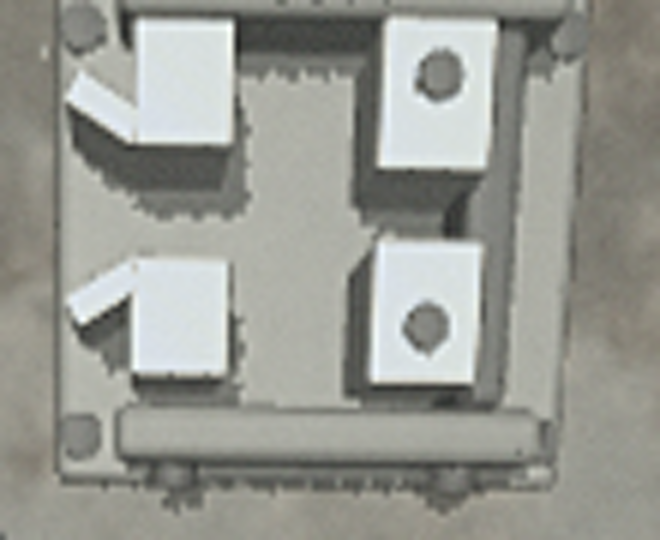

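```bash
python3 - <<'E'
from h import *
m=np.load("w2.npy",allow_pickle=True).item()
a=lambda u,v,z:np.round(plane(m,230+u/5-.4,140+v/5-.4,z),4)
b=lambda u,v,z:np.round(plane(m,290+u/6-.4,v/6-.4,z),4)
print("pin",a(151,318,.108),"A",a(198,217,.03),"B",a(591,477,.03))
U=[b(137,143,.058),b(235,143,.058)];L=[b(133,260,.058),b(230,260,.058)]
N=[b(377,168,.058),b(487,170,.058),b(371,239,.058),b(480,241,.058)]
print("go",U,L);print("nogo",N)
gf=(U[0]+L[0])/2;gb=(U[1]+L[1])/2;nf=(N[0]+N[2])/2;nb=(N[1]+N[3])/2
print(gf,gb,nf,nb)
for v in (nb-gf,nf-gf,gb-gf,U[1]-U[0],L[1]-L[0]): print(np.degrees(np.arctan2(v[1],v[0])),np.linalg.norm(v))
print("gapwidth",np.linalg.norm(U[0]-L[0]),np.linalg.norm(N[0]-N[2]))
s=status.state();print(s['time'],s['eef_pos'],s['contact_force']);r=R(s['eef_rot']);print(np.round(r,4))
# side cam pin triangulation check
ms=cams.camera_model("side")
print("side proj of pin top",proj(ms,list(a(151,318,.108))), "meas ~",235+477/5,170+52/5)
mt=cams.camera_model("top"); print("top",proj(mt,a(151,318,.108)),200+605/5.3,150+342/5.3)
E
```

```text
pin [ 0.4695 -0.1069  0.108 ] A [ 0.4697 -0.1059  0.03  ] B [ 0.5928 -0.1436  0.03  ]
go [array([0.4664, 0.0849, 0.058 ]), array([0.4827, 0.0903, 0.058 ])] [array([0.4716, 0.0669, 0.058 ]), array([0.488 , 0.0723, 0.058 ])]
nogo [array([0.5078, 0.0944, 0.058 ]), array([0.5264, 0.1002, 0.058 ]), array([0.5108, 0.0834, 0.058 ]), array([0.5293, 0.0892, 0.058 ])]
[0.469  0.0759 0.058 ] [0.48535 0.0813  0.058  ] [0.5093 0.0889 0.058 ] [0.52785 0.0947  0.058  ]
17.71640620410172 0.06177995224990058
17.87869659584131 0.04234489343474617
18.27710960922014 0.017218667195808193
18.329431852868453 0.01717119681326847
18.2250751113545 0.017266151858477297
gapwidth 0.018736061485808603 0.011401754250991377
1.9167 [ 0.5113544  -0.05643258  0.30138636] [-0.11394913 -0.74457803 -0.51871954]
[[-0.309   0.9511  0.0011]
 [ 0.9511  0.309   0.0014]
 [ 0.001   0.0015 -1.    ]]
side proj of pin top [329.52688953 179.53450225] meas ~ 330.4 180.4
top [313.21965702 214.50179729] 314.1509433962264 214.52830188679246
```

```bash
python3 -c "
from h import *
plan((0.4697,-0.1068,0.15),108,10)
plan((0.4697,-0.1068,0.068),108,10,start=((0.4697,-0.1068,0.15),108))"
```

```text
start [ 0.5114 -0.0564  0.3014] d [-0.0417 -0.0504 -0.1514] dyaw 0.0
[[[-0.35, -0.55, 1.51], np.float64(-0.0)], [[-0.35, -0.55, 1.51], np.float64(-0.0)], [[-0.35, -0.55, 1.51], np.float64(-0.0)], [[-0.35, -0.55, 1.51], np.float64(-0.0)], [[-0.35, -0.55, 1.51], np.float64(-0.0)], [[-0.35, -0.55, 1.51], np.float64(-0.0)], [[-0.35, -0.55, 1.51], np.float64(-0.0)], [[-0.35, -0.55, 1.51], np.float64(-0.0)], [[-0.35, -0.55, 1.51], np.float64(-0.0)], [[-0.35, -0.55, 1.51], np.float64(-0.0)]]
start [ 0.4697 -0.1068  0.15  ] d [ 0.     0.    -0.082] dyaw 0
[[[0.0, 0.0, 0.82], 0.0], [[0.0, 0.0, 0.82], 0.0], [[0.0, 0.0, 0.82], 0.0], [[0.0, 0.0, 0.82], 0.0], [[0.0, 0.0, 0.82], 0.0], [[0.0, 0.0, 0.82], 0.0], [[0.0, 0.0, 0.82], 0.0], [[0.0, 0.0, 0.82], 0.0], [[0.0, 0.0, 0.82], 0.0], [[0.0, 0.0, 0.82], 0.0]]
```

>>> arm_command --targets '[[[-0.4, -0.65, 1.75], 0], [[-0.4, -0.65, 1.75], 0], [[-0.4, -0.65, 1.75], 0], [[-0.4, -0.65, 1.75], 0], [[-0.4, -0.65, 1.75], 0], [[-0.4, -0.6, 1.75], 0], [[-0.4, -0.6, 1.75], 0], [[-0.4, -0.6, 1.75], 0], [[-0.3, -0.5, 1.1], 0], [[0, 0, 0], 0]]'

```text
time: 2.75
eef_pos: [0.4645, -0.1099, 0.1477]
eef_rot: [-0.003, 0.591, 0.807, -0.001]
contact_force: [0.2, 0.6, 0.2]
opening: 0.998
```

```bash
python3 - <<'E'
from h import *
s=status.state();print(s['time'],s['eef_pos'],s['contact_force']);r=R(s['eef_rot'])
d=np.array([0.4697,-0.1068,0.068])-s['eef_pos'];print("need tool cm",r.T@d*100)
im,m=snap("wrist"); cv2.imwrite("pics/w3.png",im)
print(proj(m,[.4697,-.1068,.108]))
E
```

```text
2.75 [ 0.46446797 -0.10991779  0.14768567] [0.18228701 0.62890854 0.23987426]
need tool cm [0.11074986 0.63009384 7.96616154]
[323.78193515 227.89775395]
```

View pics/w3.png

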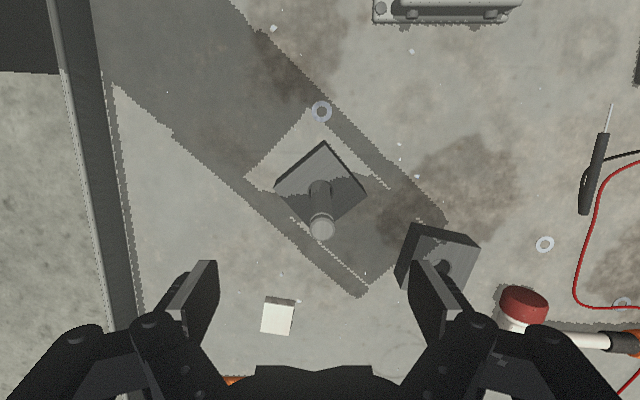

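Pin top at (321,230), close to the predicted (324,228), and centred between the fingers. Next I'll descend.

>>> arm_command --targets '[[[0, 0, 0.5], 0], [[0, 0, 1], 0], [[0, 0, 1], 0], [[0, 0, 1], 0], [[0, 0, 1], 0], [[0, 0, 1], 0], [[0, 0, 1], 0], [[0, 0, 1], 0], [[0, 0, 0.7], 0], [[0, 0, 0], 0]]'

```text
time: 3.63
eef_pos: [0.4662, -0.1092, 0.0665]
eef_rot: [-0.002, 0.59, 0.807, -0.0]
contact_force: [-0.4, -0.6, -0.4]
opening: 0.997
```

```bash
python3 - <<'E'
from h import *
im,m=snap("wrist"); cv2.imwrite("pics/w4.png",im)
s=status.state();print(s['time'],s['eef_pos'],s['contact_force']);r=R(s['eef_rot'])
d=np.array([0.4697,-0.1068,0.068])-s['eef_pos'];print("need tool cm",r.T@d*100)
print(proj(m,[.4697,-.1068,.108]))
E
```

```text
3.6833 [ 0.466692   -0.10942962  0.06734571] [ 0.12413989  0.40079354 -0.22448872]
need tool cm [ 0.15956941  0.36623057 -0.0657511 ]
[324.32020495 316.30510451]
```

View pics/w4.png

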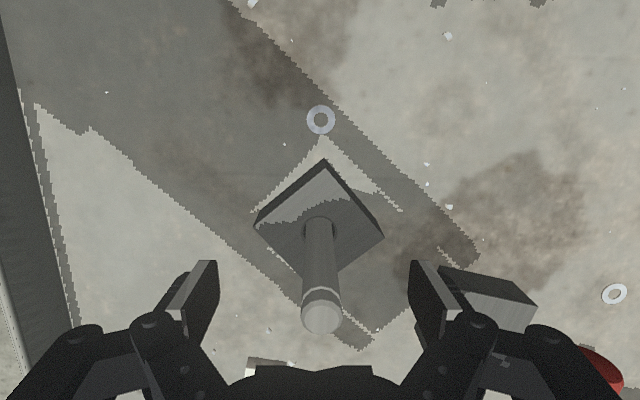

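Pin top at (321,319); the fingers' centre column is about 313.5, so I need about +2.6 mm in tool y. I'll correct that and then close.

>>> arm_command --targets '[[[0.05, 0.13, -0.05], 0], [[0, 0.13, 0], 0], [[0, 0, 0], 0], [[0, 0, 0], 0], [[0, 0, 0], 0], [[0, 0, 0], 0], [[0, 0, 0], 0], [[0, 0, 0], 0], [[0, 0, 0], 0], [[0, 0, 0], 0]]'

```text
time: 4.52
eef_pos: [0.4696, -0.1084, 0.0688]
eef_rot: [-0.0, 0.59, 0.807, 0.0]
contact_force: [0.9, -0.1, 0.2]
opening: 0.996
```

>>> arm_command --targets '[[[0, 0, 0], 0], [[0, 0, 0], 0], [[0, 0, 0], 0], [[0, 0, 0], 0], [[0, 0, 0], 0], [[0, 0, 0], 0], [[0, 0, 0], 0], [[0, 0, 0], 0], [[0, 0, 0], 0], [[0, 0, 0], 0]]' --jaw 1

```text
time: 5.35
eef_pos: [0.4696, -0.1085, 0.069]
eef_rot: [0.0, 0.59, 0.807, -0.0]
contact_force: [-0.7, -0.2, 3.0]
opening: 0.173
```

```bash
python3 - <<'E'
from h import *
im,m=snap("wrist"); cv2.imwrite("pics/w5.png",im)
s=status.state();print(s['time'],s['eef_pos'],s['contact_force'],s['wrist_torque'],s['opening']);r=R(s['eef_rot']);print(r)
E
```

```text
5.4 [ 0.46959092 -0.10848934  0.06894585] [-0.67901539  0.43746014  4.01851434] [-0.03634817  0.2909484   0.02801989] 0.1705233087123529
[[-3.03010783e-01  9.52987128e-01 -6.92807276e-06]
 [ 9.52987122e-01  3.03010780e-01 -1.09052025e-04]
 [-1.01825895e-04 -3.96463035e-05 -9.99999994e-01]]
```

View pics/w5.png

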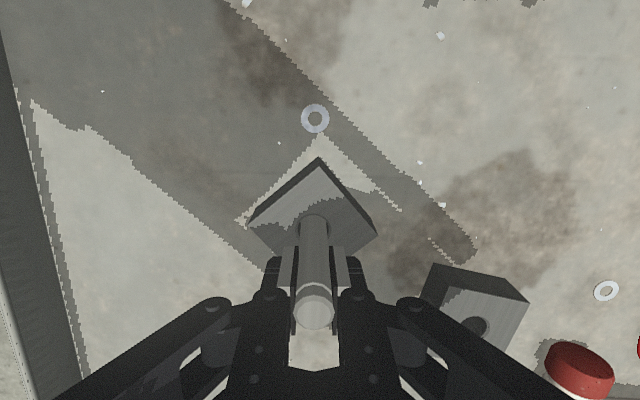

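Gripped (opening 0.17). Now I'll lift it.

>>> arm_command --targets '[[[0, 0, -0.3], 0], [[0, 0, -0.7], 0], [[0, 0, -0.9], 0], [[0, 0, -0.9], 0], [[0, 0, -0.9], 0], [[0, 0, -0.9], 0], [[0, 0, -0.9], 0], [[0, 0, -0.9], 0], [[0, 0, -0.6], 0], [[0, 0, 0], 0]]'

```text
time: 6.23
eef_pos: [0.4705, -0.1088, 0.1405]
eef_rot: [0.001, 0.59, 0.807, 0.0]
contact_force: [0.0, 0.1, -1.0]
opening: 0.171
```

```bash
python3 - <<'E'
from h import *
im,m=snap("wrist"); cv2.imwrite("pics/w6.png",im)
z=cv2.resize(im[190:350,220:420],None,fx=4,fy=4,interpolation=cv2.INTER_CUBIC);cv2.imwrite("pics/w6z.png",cv2.convertScaleAbs(z,alpha=1.4))
s=status.state();print(s['time'],s['eef_pos'],s['contact_force'],s['wrist_torque'],s['opening'])
print(plane(m,314,312,s['eef_pos'][2]+.039))
u=np.array([.951,.309]);plan((*(np.array([.5010,.0863])-.07*u),0.139),108,20)
E
```

```text
6.2833 [ 0.47012164 -0.1086935   0.13966009] [-0.32235159 -0.89927413 -1.02343835] [ 0.0251295  -0.018116   -0.04936979] 0.17130378597658588
[ 0.47040198 -0.10817555  0.17866009]
start [ 0.4701 -0.1087  0.1397] d [-0.0357  0.1734 -0.0007] dyaw 0.36
[[[0.88, 0.09, 0.0], np.float64(-0.02)], [[0.88, 0.09, 0.0], np.float64(-0.02)], [[0.88, 0.09, 0.0], np.float64(-0.02)], [[0.88, 0.09, 0.0], np.float64(-0.02)], [[0.88, 0.09, 0.0], np.float64(-0.02)], [[0.88, 0.09, 0.0], np.float64(-0.02)], [[0.88, 0.09, 0.0], np.float64(-0.02)], [[0.88, 0.09, 0.0], np.float64(-0.02)], [[0.88, 0.09, 0.0], np.float64(-0.02)], [[0.88, 0.1, 0.0], np.float64(-0.02)]]
[[[0.88, 0.1, 0.0], np.float64(-0.02)], [[0.88, 0.1, 0.0], np.float64(-0.02)], [[0.88, 0.1, 0.0], np.float64(-0.02)], [[0.88, 0.1, 0.0], np.float64(-0.02)], [[0.88, 0.1, 0.0], np.float64(-0.02)], [[0.88, 0.1, 0.0], np.float64(-0.02)], [[0.88, 0.1, 0.0], np.float64(-0.02)], [[0.88, 0.1, 0.0], np.float64(-0.02)], [[0.88, 0.1, 0.0], np.float64(-0.02)], [[0.88, 0.1, 0.0], np.float64(-0.02)]]
```

View pics/w6z.png

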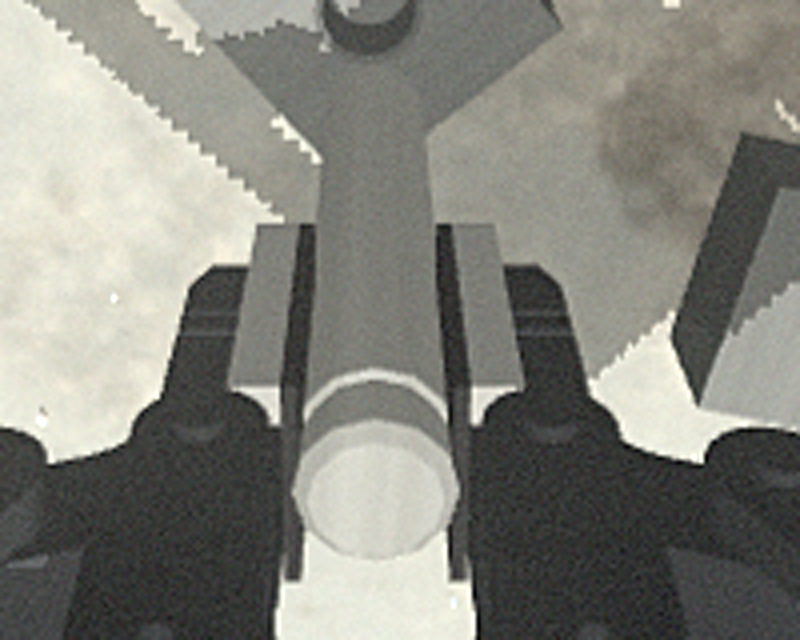

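The pin stands straight between the pads, top at (314,312), within about 0.5 mm of the tool axis. Next I'll carry it to a point in front of the mouth.

>>> arm_command --targets '[[[0.6, 0.1, 0], 0], [[1.2, 0.15, 0], 0], [[1.6, 0.2, 0], 0], [[1.6, 0.2, 0], 0], [[1.6, 0.2, 0], 0], [[1.6, 0.2, 0], 0], [[1.6, 0.2, 0], 0], [[1.6, 0.2, 0], 0], [[1.6, 0.2, 0], 0], [[1.6, 0.2, 0], 0]]'

```text
time: 7.12
eef_pos: [0.4417, 0.0381, 0.1382]
eef_rot: [-0.001, 0.59, 0.807, -0.0]
contact_force: [-0.0, 0.5, -1.8]
opening: 0.17
```

>>> arm_command --targets '[[[1.4, 0, 0], -0.36], [[1.0, 0, 0], 0], [[0.6, 0, 0], 0], [[0, 0, 0], 0], [[0, 0, 0], 0], [[0, 0, 0], 0], [[0, 0, 0], 0], [[0, 0, 0], 0], [[0, 0, 0], 0], [[0, 0, 0], 0]]'

```text
time: 7.95
eef_pos: [0.4339, 0.0645, 0.1388]
eef_rot: [-0.0, 0.588, 0.809, -0.0]
contact_force: [-0.4, 0.3, -1.2]
opening: 0.17
```

```bash
python3 - <<'E'
from h import *
im,m=snap("wrist"); cv2.imwrite("pics/w7.png",im);np.save("w7.npy",m,allow_pickle=True)
s=status.state();print(s['time'],s['eef_pos'],s['contact_force'],s['wrist_torque'],s['opening']);r=R(s['eef_rot']);print(r)
u=np.array([.951,.309,0]);v=np.array([-.309,.951,0]);d=s['eef_pos']-np.array([.501,.0863,0]);print("gauge xy",d@u,d@v)
E
```

```text
8.0 [0.43393294 0.06458912 0.13880042] [-0.58768878  0.88675762 -1.56466782] [ 0.02846624  0.02110516 -0.02304465] 0.1674479379527514
[[-3.08427453e-01  9.51247868e-01 -1.58714709e-05]
 [ 9.51247868e-01  3.08427453e-01 -1.48049973e-05]
 [-9.18802478e-06 -1.96639705e-05 -1.00000000e+00]]
gauge xy -0.07048943954562735 7.667465045845421e-05
```

View pics/w7.png

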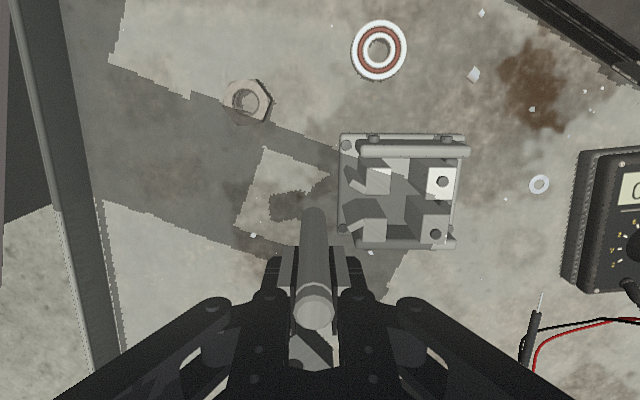

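The gauge is at about (403,190), with its mouth to the left, directly beside the pin. Zooming in for its middle line.

```bash
python3 - <<'E'
from h import *
im=cv2.imread("pics/w7.png")
z=cv2.resize(im[125:255,330:475],None,fx=5.5,fy=5.5,interpolation=cv2.INTER_CUBIC);z=cv2.convertScaleAbs(z,alpha=1.5)
cv2.imwrite("pics/w7z.png",z[:600])
E
```

```text
(no output)
```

View pics/w7z.png

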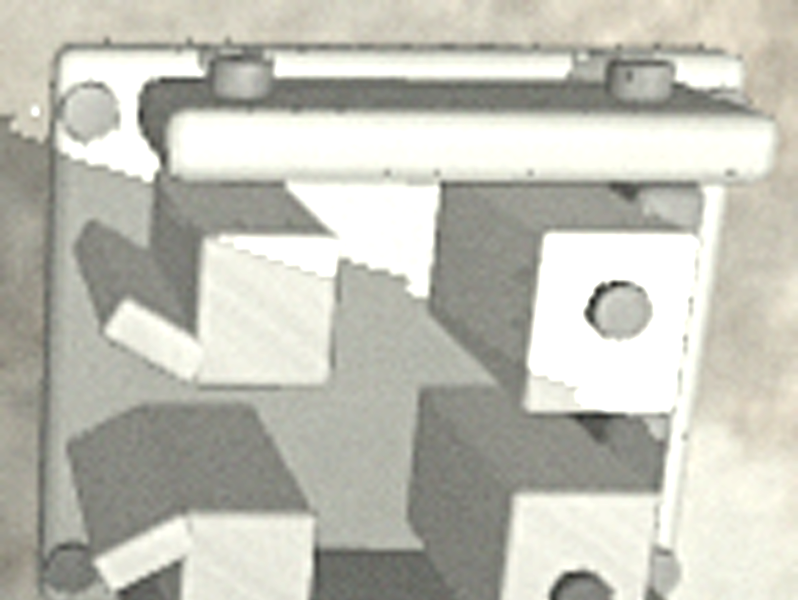

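```bash
python3 - <<'E'
from h import *
m=np.load("w7.npy",allow_pickle=True).item()
b=lambda u,v:plane(m,330+u/5.5-.4,125+v/5.5-.4,.058)[:2]
U=[b(197,384),b(328,384)];L=[b(190,514),b(314,514)];N=[b(526,411),b(670,411),b(514,492),b(660,492)]
gf=(U[0]+L[0])/2;gb=(U[1]+L[1])/2;nf=(N[0]+N[2])/2;nb=(N[1]+N[3])/2
for n,p in zip(("gf","gb","nf","nb"),(gf,gb,nf,nb)): print(n,np.round(p,4))
print("widths",[np.linalg.norm(a) for a in (U[0]-L[0],U[1]-L[1],N[0]-N[2],N[1]-N[3],U[1]-U[0])])
print("ang",[np.degrees(np.arctan2(*(a[::-1]))) for a in (nb-gf,nb-gb,U[1]-U[0],L[1]-L[0],N[1]-N[0])])
pin=plane(m,314,311.6,.1388+.039)[:2];print("pin",pin)
u=np.array([.9513,.3084]);v=np.array([-.3084,.9513])
for p in (gf,gb,nf,nb): print("rel pin",(p-pin)@u,(p-pin)@v)
E
```

```text
gf [0.469  0.0761]
gb [0.4849 0.0812]
nf [0.5098 0.089 ]
nb [0.5279 0.0949]
widths [np.float64(0.018109992315831352), np.float64(0.018117324206634672), np.float64(0.011297965513594044), np.float64(0.01129132017531232), np.float64(0.01697129516222504)]
ang [np.float64(17.69677109987246), np.float64(17.599918803422558), np.float64(17.95617691039163), np.float64(17.960596456247206), np.float64(17.95707761559853)]
pin [0.43365186 0.06594639]
rel pin 0.03673551259690566 -0.001241435602191027
rel pin 0.053447681704024856 -0.0012425198719306376
rel pin 0.07957018910209239 -0.0015266208027207705
rel pin 0.09858331048401488 -0.0015278135327390866
```

```bash
python3 - <<'E'
from h import *
im=cv2.imread("pics/w7.png")
z=cv2.resize(im[190:350,220:420],None,fx=4,fy=4,interpolation=cv2.INTER_CUBIC);cv2.imwrite("pics/w7p.png",cv2.convertScaleAbs(z,alpha=1.4)[:600])
E
```

```text
(no output)
```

View pics/w7p.png

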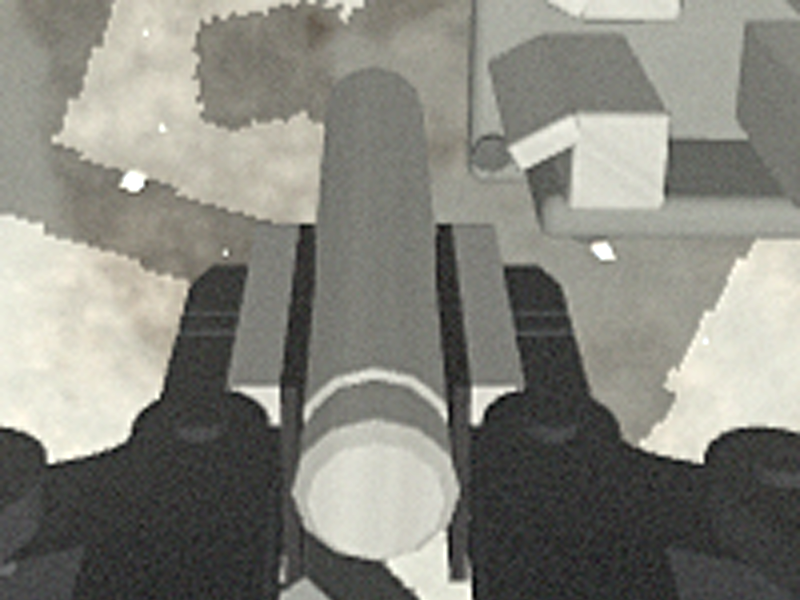

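```bash
python3 - <<'E'
from h import *
m=np.load("w7.npy",allow_pickle=True).item()
X=np.array([-.3084,.9513,0]);Y=np.array([.9513,.3084,0])
T=np.array([.43393,.06459,.1388])
for o in (0,.0004,.0014):
  t=np.linspace(0,6.28,60)
  f=np.array([proj(m,T+X*(o+.008*np.cos(a))+Y*.008*np.sin(a)+[0,0,-.061]) for a in t])
  g=np.array([proj(m,T+X*(o+.008*np.cos(a))+Y*.008*np.sin(a)+[0,0,.039]) for a in t])
  print(o,"foot rows min",f[:,1].min(),"cols",f[:,0].min(),f[:,0].max()," top rows",g[:,1].min(),g[:,1].max(),"cols",g[:,0].min(),g[:,0].max())
# measured: foot far rim row ~ 190+68/4-.4=206.6 ; top rows 190+418/4..190+560/4, cols 220+292/4..220+459/4
print(190+418/4,190+560/4,220+292/4,220+459/4)
E
```

```text
0 foot rows min 205.32236947905315 cols 301.5973284095526 325.66285391948753  top rows 296.46920526881576 332.14609820858345 cols 292.33477959082046 334.852308467786
0.0004 foot rows min 204.74819137182004 cols 301.59037104206465 325.66964313595867  top rows 295.53897516781427 331.28801905295984 cols 292.3131320369572 334.87358789769866
0.0014 foot rows min 203.30983799895472 cols 301.5729428017185 325.68665016097236  top rows 293.204986222385 329.1353680458084 cols 292.25882144697977 334.9269749551295
294.5 330.0 293.0 334.75
```

Image checks suggest about 0–1 mm of lateral offset. I'll shift +0.5 mm and lower in front of the mouth (TCP z about 0.077).

>>> arm_command --targets '[[[0.05, 0, 0.3], 0], [[0, 0, 0.7], 0], [[0, 0, 0.8], 0], [[0, 0, 0.9], 0], [[0, 0, 0.9], 0], [[0, 0, 0.9], 0], [[0, 0, 0.8], 0], [[0, 0, 0.6], 0], [[0, 0, 0.3], 0], [[0, 0, 0], 0]]'

```text
time: 8.83
eef_pos: [0.4332, 0.0654, 0.076]
eef_rot: [-0.001, 0.588, 0.809, -0.0]
contact_force: [-1.0, 0.5, -2.0]
opening: 0.173
```

>>> arm_command --targets '[[[0, 0, 0], 0], [[0, 0.2, 0], 0], [[0, 0.3, 0], 0], [[0, 0.2, 0], 0], [[0, 0, 0], 0], [[0, 0, 0], 0], [[0, 0, 0], 0], [[0, 0, 0], 0], [[0, 0, 0], 0], [[0, 0, 0], 0]]'

```text
time: 9.67
eef_pos: [0.4402, 0.0675, 0.0768]
eef_rot: [-0.0, 0.588, 0.809, -0.0]
contact_force: [-0.5, -0.3, -2.1]
opening: 0.173
```

```bash
python3 - <<'E'
from h import *
im,m=snap("wrist"); cv2.imwrite("pics/w8.png",im);np.save("w8.npy",m,allow_pickle=True)
si,_=snap("side")
s=status.state();print(s['time'],s['eef_pos'],s['contact_force'],s['wrist_torque'],s['opening'])
u=np.array([.951,.309,0]);v=np.array([-.309,.951,0]);d=s['eef_pos']-np.array([.501,.0863,0]);print("gauge xy",d@u,d@v)
z=cv2.resize(im[100:260,280:480],None,fx=4,fy=4,interpolation=cv2.INTER_CUBIC);cv2.imwrite("pics/w8z.png",cv2.convertScaleAbs(z,alpha=1.4)[:600])
cv2.imwrite("pics/s8.png",cv2.resize(si[190:290,220:380],None,fx=5,fy=5,interpolation=cv2.INTER_CUBIC))
E
```

```text
9.7667 [0.44027066 0.06751999 0.07679664] [-1.02831797  0.54276893 -1.70423465] [ 0.05602696 -0.06183058 -0.06184136] 0.16513640145870953
gauge xy -0.0635566280230377 0.0009055734739991416
```

View pics/w8z.png

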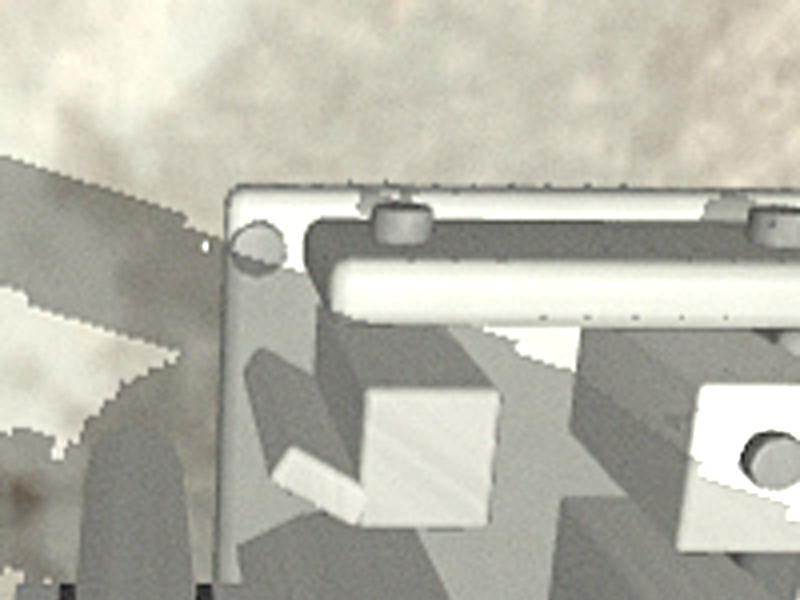

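View pics/s8.png

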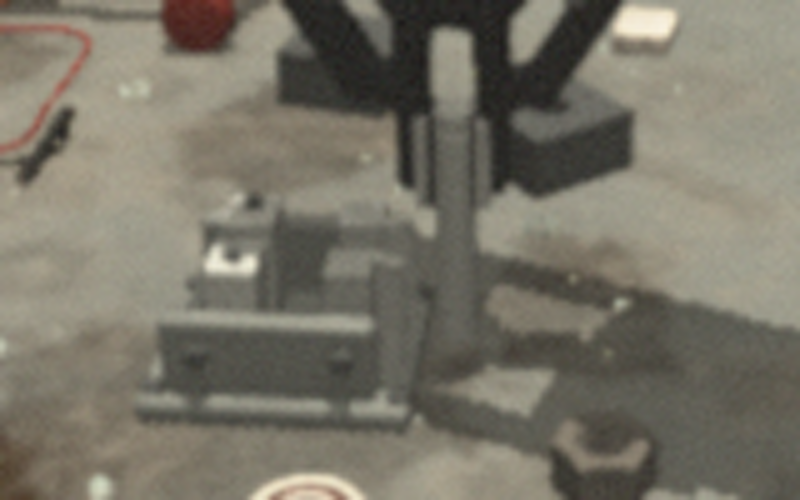

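```bash
python3 - <<'E'
from h import *
m=np.load("w8.npy",allow_pickle=True).item()
u=np.array([.951,.309,0]);v=np.array([-.309,.951,0]);T=np.array([.44027,.06752,.0768])
b=lambda a,c,z:plane(m,280+a/4-.4,100+c/4-.4,z)-T
r=b(135,425,.0158);print("foot axis v rel TCP",r@v-.008)
for a in(365,425,485):
  e=b(a,526,.058);print("gap mid",e@u,e@v-.00875)
e=[b(690,550,.058)];print("nogo",[(x@u,x@v-.0055) for x in e])
E
```

```text
foot axis v rel TCP -0.0003102046991292854
gap mid 0.030581714584216865 -0.00028402048264111746
gap mid 0.038599484391924344 -0.0002835276762059649
gap mid 0.04661646694168469 -0.00028303491815906585
nogo [(np.float64(0.07446300878585724), np.float64(-0.0005472415357125797))]
```

Foot and gap middle agree to under 0.1 mm. Now sliding into the mouth.

>>> arm_command --targets '[[[0, 0.15, 0], 0], [[0, 0.25, 0], 0], [[0, 0.3, 0], 0], [[0, 0.3, 0], 0], [[0, 0.3, 0], 0], [[0, 0.3, 0], 0], [[0, 0.25, 0], 0], [[0, 0.2, 0], 0], [[0, 0.15, 0], 0], [[0, 0, 0], 0]]'

```text
time: 10.6
eef_pos: [0.4616, 0.0744, 0.0768]
eef_rot: [0.0, 0.588, 0.809, 0.0]
contact_force: [-0.3, -0.4, -2.2]
opening: 0.172
```

>>> arm_command --targets '[[[0, 0.08, 0], 0], [[0, 0.1, 0], 0], [[0, 0.1, 0], 0], [[0, 0.1, 0], 0], [[0, 0.1, 0], 0], [[0, 0.1, 0], 0], [[0, 0.1, 0], 0], [[0, 0.08, 0], 0], [[0, 0, 0], 0], [[0, 0, 0], 0]]'

```text
time: 11.43
eef_pos: [0.4687, 0.0766, 0.0768]
eef_rot: [0.0, 0.588, 0.809, 0.0]
contact_force: [1.3, -0.8, -1.5]
opening: 0.166
```

```bash
cat > st.py <<'E'
from h import *
s=status.state();print(s['time'],s['eef_pos'],s['opening'])
u=np.array([.951,.309,0]);v=np.array([-.309,.951,0]);d=s['eef_pos']-np.array([.501,.0863,0]);print("gauge xy",d@u,d@v,"F u,v,z",s['contact_force']@u,s['contact_force']@v,s['contact_force'][2],"T",s['wrist_torque']@u,s['wrist_torque']@v)
E
python3 st.py
```

```text
11.4333 [0.46868646 0.07657402 0.07683878] 0.16646795706204714
gauge xy -0.033735505431910694 0.0007354801256221034 F u,v,z 0.975910779174036 -1.1429869738675613 -1.4982902637442197 T -0.17181613092078243 -0.02659227295946886
```

Slight touch on the +v wall (about 1.1 N). I'll ease 0.3 mm away and go on.

>>> arm_command --targets '[[[-0.03, 0, 0], 0], [[0, 0.1, 0], 0], [[0, 0.1, 0], 0], [[0, 0.15, 0], 0], [[0, 0.15, 0], 0], [[0, 0.15, 0], 0], [[0, 0.15, 0], 0], [[0, 0.1, 0], 0], [[0, 0.1, 0], 0], [[0, 0, 0], 0]]'

```text
time: 12.27
eef_pos: [0.4783, 0.0795, 0.0768]
eef_rot: [0.0, 0.588, 0.809, 0.0]
contact_force: [-0.0, 0.1, -2.3]
opening: 0.169
```

```bash
python3 st.py
```

```text
12.2667 [0.47830754 0.0794991  0.07680686] 0.1689210270602508
gauge xy -0.02368200766580679 0.0005443141374156584 F u,v,z 0.0031247965295605113 0.08121279820217776 -2.261741472408227 T 0.00911544692778684 0.0038863395434900767
```

>>> arm_command --targets '[[[0, 0.1, 0], 0], [[0, 0.2, 0], 0], [[0, 0.2, 0], 0], [[0, 0.2, 0], 0], [[0, 0.2, 0], 0], [[0, 0.2, 0], 0], [[0, 0.2, 0], 0], [[0, 0.2, 0], 0], [[0, 0.1, 0], 0], [[0, 0, 0], 0]]'

```text
time: 13.1
eef_pos: [0.4936, 0.0845, 0.0768]
eef_rot: [0.0, 0.588, 0.809, 0.0]
contact_force: [0.1, -0.8, -3.5]
opening: 0.169
```

```bash
python3 st.py; python3 - <<'E'
from h import *
im,m=snap("wrist"); cv2.imwrite("pics/w9.png",im)
E
```

```text
13.1 [0.49362517 0.0844515  0.07681528] 0.1686257630927952
gauge xy -0.007584652016571311 0.0005208944790785195 F u,v,z -0.18899307862258288 -0.8007006108363298 -3.5341054642169496 T 0.0059577683484432365 -6.903879731569644e-05
```

View pics/w9.png

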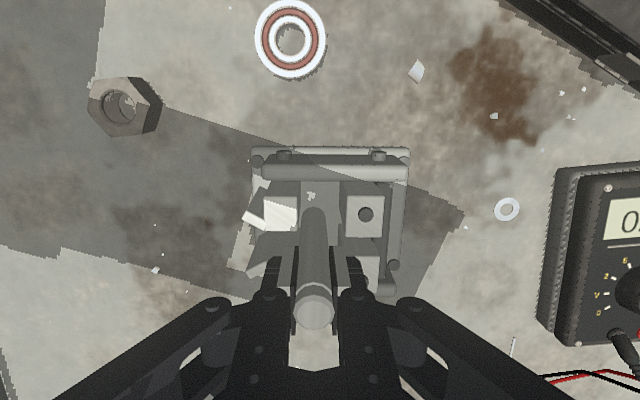

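The pin is through the go gap and in the free space at (314,225), ahead of the no-go jaws. I'll approach with shrinking steps.

>>> arm_command --targets '[[[0, 0.05, 0], 0], [[0, 0.1, 0], 0], [[0, 0.1, 0], 0], [[0, 0.1, 0], 0], [[0, 0.1, 0], 0], [[0, 0.1, 0], 0], [[0, 0.1, 0], 0], [[0, 0.05, 0], 0], [[0, 0, 0], 0], [[0, 0, 0], 0]]'

```text
time: 13.98
eef_pos: [0.4999, 0.0866, 0.0768]
eef_rot: [-0.0, 0.588, 0.809, -0.0]
contact_force: [0.1, 0.7, -1.7]
opening: 0.169
```

```bash
python3 st.py
```

```text
13.9833 [0.49993768 0.08659885 0.07677457] 0.16876043467100638
gauge xy -0.0009179239220756231 0.0006124609180244215 F u,v,z 0.2977253319316973 0.6555246283981968 -1.7111537922630786 T -0.012379088301222373 -0.06134931548629309
```

>>> arm_command --targets '[[[0, 0.02, 0], 0], [[0, 0.03, 0], 0], [[0, 0.03, 0], 0], [[0, 0.03, 0], 0], [[0, 0.03, 0], 0], [[0, 0.03, 0], 0], [[0, 0.03, 0], 0], [[0, 0, 0], 0], [[0, 0, 0], 0], [[0, 0, 0], 0]]'

```text
time: 14.82
eef_pos: [0.5019, 0.0872, 0.0768]
eef_rot: [-0.0, 0.588, 0.809, -0.0]
contact_force: [-0.6, -0.1, -1.4]
opening: 0.171
```

```bash
python3 st.py
```

```text
14.8167 [0.50187935 0.08717957 0.07679872] 0.17119507634468223
gauge xy 0.0011080489126121518 0.0005647569931055811 F u,v,z -0.6114909686270803 0.08682454675918254 -1.3870746065570878 T 0.03507954065575869 0.011799497295717973
```

>>> arm_command --targets '[[[0, 0.02, 0], 0], [[0, 0.02, 0], 0], [[0, 0.02, 0], 0], [[0, 0.02, 0], 0], [[0, 0.02, 0], 0], [[0, 0.02, 0], 0], [[0, 0.02, 0], 0], [[0, 0.01, 0], 0], [[0, 0, 0], 0], [[0, 0, 0], 0]]'

```text
time: 15.65
eef_pos: [0.5033, 0.0876, 0.0768]
eef_rot: [-0.0, 0.588, 0.809, -0.0]
contact_force: [0.7, 0.0, -1.4]
opening: 0.17
```

```bash
python3 st.py
```

```text
15.65 [0.5033002  0.08763614 0.07680329] 0.16993018582739997
gauge xy 0.0026003598941789267 0.0005599014335441514 F u,v,z 0.6520721872843476 -0.20130751472260477 -1.4487576042931656 T -0.022794212970862825 0.023392479128957734
```

>>> arm_command --targets '[[[0, 0.02, 0], 0], [[0, 0.02, 0], 0], [[0, 0.02, 0], 0], [[0, 0.02, 0], 0], [[0, 0.02, 0], 0], [[0, 0.01, 0], 0], [[0, 0.01, 0], 0], [[0, 0, 0], 0], [[0, 0, 0], 0], [[0, 0, 0], 0]]'

```text
time: 16.48
eef_pos: [0.5039, 0.0879, 0.0767]
eef_rot: [-0.0, 0.588, 0.809, -0.0]
contact_force: [-4.1, -2.2, 0.1]
opening: 0.169
```

```bash
python3 st.py
```

```text
16.4833 [0.50385042 0.08791315 0.07666007] 0.1685463078203632
gauge xy 0.003209211611796714 0.0006533235877339602 F u,v,z -4.565558278450895 -0.8681124461709697 0.07569316785495474 T -0.1288736479726134 0.9589565280125849
```

Contact is firm at x≈3.2 mm, where vision put it, with about 4.6 N. Adding 0.3–0.4 mm to get 8 N.

>>> arm_command --targets '[[[0, 0.01, 0], 0], [[0, 0.01, 0], 0], [[0, 0.01, 0], 0], [[0, 0, 0], 0], [[0, 0, 0], 0], [[0, 0, 0], 0], [[0, 0, 0], 0], [[0, 0, 0], 0], [[0, 0, 0], 0], [[0, 0, 0], 0]]'

```text
time: 17.32
eef_pos: [0.504, 0.088, 0.0766]
eef_rot: [-0.001, 0.588, 0.809, -0.001]
contact_force: [-5.5, -2.4, 1.4]
opening: 0.173
```

```bash
python3 st.py
```

```text
17.3167 [0.50395074 0.08795721 0.07664247] 0.1733367471649541
gauge xy 0.0033182351366227605 0.0006642287875305923 F u,v,z -6.0158411006499515 -0.5961720770892684 1.4035677519511953 T -0.20732948106144447 1.1329297695286833
```

>>> arm_command --targets '[[[0, 0.01, 0], 0], [[0, 0.01, 0], 0], [[0, 0, 0], 0], [[0, 0, 0], 0], [[0, 0, 0], 0], [[0, 0, 0], 0], [[0, 0, 0], 0], [[0, 0, 0], 0], [[0, 0, 0], 0], [[0, 0, 0], 0]]'

```text
time: 18.15
eef_pos: [0.504, 0.088, 0.0766]
eef_rot: [-0.001, 0.588, 0.809, -0.001]
contact_force: [-4.4, -2.4, 1.4]
opening: 0.172
```

```bash
python3 - <<'E'
exec(open("st.py").read())
im,_=snap("wrist");cv2.imwrite("pics/w10.png",im);exec(open("st.py").read())
E
```

```text
18.15 [0.50402185 0.08796881 0.07662301] 0.172176392254544
gauge xy 0.0033894431022212586 0.0006532847867301543 F u,v,z -4.914968476592802 -0.9400103138087809 1.3949956040989029 T -0.18532506989914418 1.1762800641078361
18.2 [0.50403324 0.08795148 0.0765997 ] 0.16686455264781125
gauge xy 0.003394914507312213 0.0006332894342213562 F u,v,z -5.749643476398071 -1.2990284113646073 1.2308977983040543 T -0.16076680196275805 1.2053227113981997
```

View pics/w10.png

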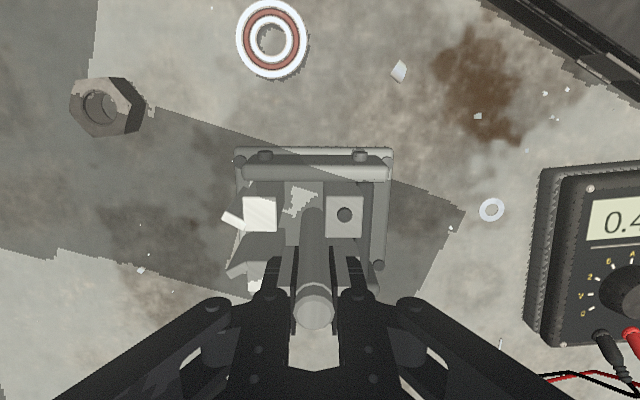

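>>> arm_command --targets '[[[0, 0.01, 0], 0], [[0, 0.01, 0], 0], [[0, 0.01, 0], 0], [[0, 0.01, 0], 0], [[0, 0, 0], 0], [[0, 0, 0], 0], [[0, 0, 0], 0], [[0, 0, 0], 0], [[0, 0, 0], 0], [[0, 0, 0], 0]]'

```text
time: 19.03
eef_pos: [0.5041, 0.088, 0.0766]
eef_rot: [-0.001, 0.588, 0.809, -0.001]
contact_force: [-5.3, -3.6, 1.4]
opening: 0.169
```

```bash
python3 st.py
```

```text
19.0333 [0.50412455 0.0879866  0.07655919] 0.16931175503836832
gauge xy 0.0034926103215100496 0.0006384668255628577 F u,v,z -6.188148649451575 -1.7453836592269514 1.3793237757299668 T -0.22200782649527553 1.3582513439004693
```

>>> arm_command --targets '[[[0, 0.02, 0], 0], [[0, 0.02, 0], 0], [[0, 0.02, 0], 0], [[0, 0.02, 0], 0], [[0, 0, 0], 0], [[0, 0, 0], 0], [[0, 0, 0], 0], [[0, 0, 0], 0], [[0, 0, 0], 0], [[0, 0, 0], 0]]'

```text
time: 19.87
eef_pos: [0.5044, 0.088, 0.0765]
eef_rot: [-0.001, 0.588, 0.809, -0.001]
contact_force: [-7.3, -4.5, 2.5]
opening: 0.166
```

```bash
python3 st.py
```

```text
19.8667 [0.50436689 0.08801655 0.07647223] 0.1662613651184598
gauge xy 0.0037323289319686663 0.0005920652174918387 F u,v,z -8.288533653513998 -1.9913037471543291 2.502987184806268 T -0.2814659305840184 1.675545856379248
```

About 8.3 N. Holding it.

>>> arm_command --targets '[[[0, 0, 0], 0], [[0, 0, 0], 0], [[0, 0, 0], 0], [[0, 0, 0], 0], [[0, 0, 0], 0], [[0, 0, 0], 0], [[0, 0, 0], 0], [[0, 0, 0], 0], [[0, 0, 0], 0], [[0, 0, 0], 0]]'

```text
time: 20.7
eef_pos: [0.5044, 0.088, 0.0765]
eef_rot: [-0.001, 0.588, 0.809, -0.001]
contact_force: [-6.4, -2.9, 1.2]
opening: 0.165
```

```bash
python3 st.py
```

```text
20.7 [0.50436815 0.08802577 0.07648177] 0.1652765541048314
gauge xy 0.0037363718085228377 0.0006004525553802364 F u,v,z -6.995527549914769 -0.7399564811874605 1.2021488422207995 T -0.3053155318780563 1.6466677083656696
```

>>> arm_command --targets '[[[0, 0, 0], 0], [[0, 0, 0], 0], [[0, 0, 0], 0], [[0, 0, 0], 0], [[0, 0, 0], 0], [[0, 0, 0], 0], [[0, 0, 0], 0], [[0, 0, 0], 0], [[0, 0, 0], 0], [[0, 0, 0], 0]]'

```text
time: 21.53
eef_pos: [0.5044, 0.088, 0.0765]
eef_rot: [-0.001, 0.588, 0.809, -0.001]
contact_force: [-7.4, -3.9, 2.7]
opening: 0.173
```

```bash
python3 st.py; python3 -c "
from h import *
im,_=snap('wrist');cv2.imwrite('pics/w11.png',im)
im,_=snap('side');cv2.imwrite('pics/s11.png',cv2.resize(im[170:290,220:380],None,fx=5,fy=5,interpolation=cv2.INTER_CUBIC))"
```

```text
21.5333 [0.50435775 0.0880406  0.07648216] 0.17310773842504495
gauge xy 0.0037310652741084686 0.0006177623061269452 F u,v,z -8.292324012907477 -1.4584492242171736 2.6660961021784697 T -0.3285000830826273 1.6750191132271728
```

View pics/s11.png

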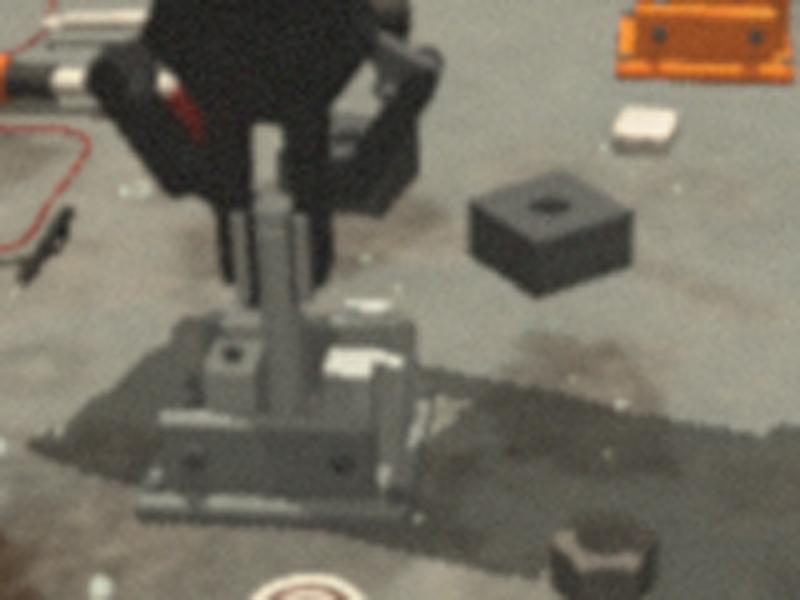

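Two readings during the hold give 7–8.3 N over about 1.7 s. In the side view the pin stands against the drilled no-go jaws at (285,350), with the go jaw behind it. Next I'll back off, then lift straight out.

>>> arm_command --targets '[[[0, -0.1, 0], 0], [[0, -0.1, 0], 0], [[0, -0.15, 0], 0], [[0, -0.15, 0], 0], [[0, -0.15, 0], 0], [[0, -0.1, 0], 0], [[0, 0, 0], 0], [[0, 0, 0], 0], [[0, 0, 0], 0], [[0, 0, 0], 0]]'

```text
time: 22.47
eef_pos: [0.4991, 0.0863, 0.0769]
eef_rot: [0.0, 0.588, 0.809, 0.0]
contact_force: [0.1, 0.4, -1.8]
opening: 0.17
```

```bash
python3 st.py; python3 -c "
from h import *
im,_=snap('wrist');cv2.imwrite('pics/w12.png',im)
im,_=snap('side');cv2.imwrite('pics/s12.png',cv2.resize(im[170:290,220:380],None,fx=5,fy=5,interpolation=cv2.INTER_CUBIC))"
```

```text
22.4667 [0.4991132  0.08625519 0.07685813] 0.16955156300039328
gauge xy -0.0018081929770303266 0.0005404106620281117 F u,v,z 0.22463792639544522 0.315314370301439 -1.846669241854522 T -0.0346776644092853 0.03647711502158893
```

View pics/s12.png

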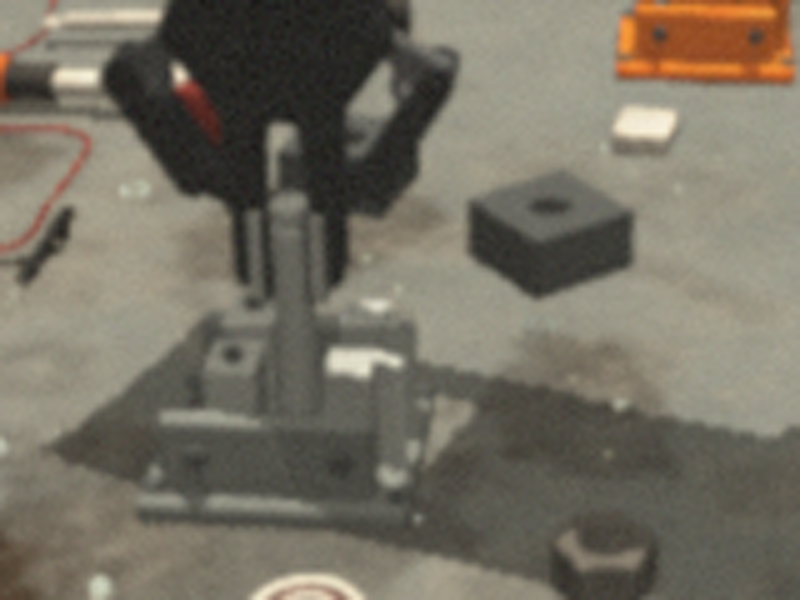

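View pics/w12.png

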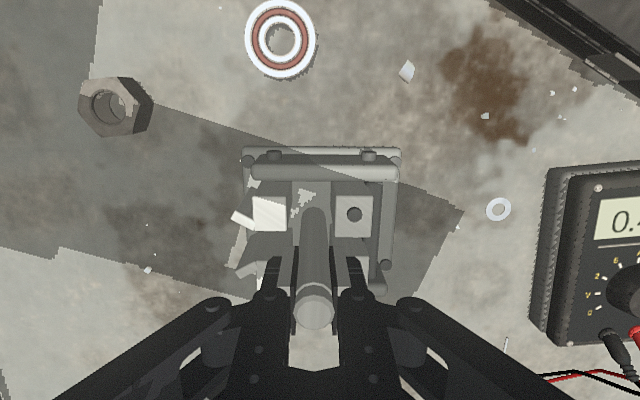

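Free again, force about zero, with the pin still at (314,312) in the hand. Lifting.

>>> arm_command --targets '[[[0, 0, -0.3], 0], [[0, 0, -0.6], 0], [[0, 0, -0.8], 0], [[0, 0, -0.9], 0], [[0, 0, -0.9], 0], [[0, 0, -0.9], 0], [[0, 0, -0.9], 0], [[0, 0, -0.8], 0], [[0, 0, -0.6], 0], [[0, 0, -0.3], 0]]'

```text
time: 23.4
eef_pos: [0.4994, 0.0862, 0.1481]
eef_rot: [0.001, 0.588, 0.809, 0.0]
contact_force: [-0.3, -0.6, -1.8]
opening: 0.174
```

```bash
python3 st.py; python3 -c "
from h import *
plan((0.585,-0.165,0.145),108,20)"
```

```text
23.4 [0.49944638 0.08619411 0.14808883] 0.17437454603329913
gauge xy -0.001510215583690973 0.0003793699122012335 F u,v,z -0.5034745385291831 -0.5182763560122091 -1.8076890568729531 T 0.03058590369196962 0.008284260272808014
start [0.4994 0.0862 0.1481] d [ 0.0856 -0.2512 -0.0031] dyaw 0.0
[[[-1.33, 0.02, 0.02], np.float64(-0.0)], [[-1.33, 0.02, 0.02], np.float64(-0.0)], [[-1.33, 0.02, 0.02], np.float64(-0.0)], [[-1.33, 0.02, 0.02], np.float64(-0.0)], [[-1.33, 0.02, 0.02], np.float64(-0.0)], [[-1.33, 0.02, 0.02], np.float64(-0.0)], [[-1.33, 0.02, 0.02], np.float64(-0.0)], [[-1.33, 0.02, 0.02], np.float64(-0.0)], [[-1.33, 0.02, 0.02], np.float64(-0.0)], [[-1.33, 0.02, 0.02], np.float64(-0.0)]]
[[[-1.33, 0.02, 0.02], np.float64(-0.0)], [[-1.33, 0.02, 0.02], np.float64(-0.0)], [[-1.33, 0.02, 0.02], np.float64(-0.0)], [[-1.33, 0.02, 0.02], np.float64(-0.0)], [[-1.33, 0.02, 0.02], np.float64(-0.0)], [[-1.33, 0.02, 0.02], np.float64(-0.0)], [[-1.33, 0.02, 0.02], np.float64(-0.0)], [[-1.33, 0.02, 0.02], np.float64(-0.0)], [[-1.33, 0.02, 0.02], np.float64(-0.0)], [[-1.33, 0.02, 0.02], np.float64(-0.0)]]
```

>>> arm_command --targets '[[[-0.5, 0, 0], 0], [[-1.1, 0, 0], 0], [[-1.6, 0, 0], 0], [[-1.8, 0, 0], 0], [[-1.8, 0, 0], 0], [[-1.8, 0, 0], 0], [[-1.8, 0.1, 0], 0], [[-1.8, 0.1, 0], 0], [[-1.8, 0.1, 0], 0], [[-1.8, 0.1, 0], 0]]'

```text
time: 24.23
eef_pos: [0.5514, -0.0647, 0.1459]
eef_rot: [-0.001, 0.588, 0.809, -0.0]
contact_force: [-0.3, 0.4, -1.1]
opening: 0.168
```

>>> arm_command --targets '[[[-1.8, 0, 0], 0], [[-1.8, 0, 0], 0], [[-1.8, 0, 0], 0], [[-1.8, 0, 0], 0], [[-1.6, 0, 0], 0], [[-1.1, 0, 0], 0], [[-0.7, 0, 0], 0], [[-0.2, 0, 0], 0], [[0, 0, 0], 0], [[0, 0, 0], 0]]'

```text
time: 25.07
eef_pos: [0.5847, -0.1649, 0.1467]
eef_rot: [-0.0, 0.588, 0.809, 0.0]
contact_force: [-1.3, -0.1, -1.9]
opening: 0.172
```

>>> arm_command --targets '[[[0, 0, 0.3], 0], [[0, 0, 0.6], 0], [[0, 0, 0.6], 0], [[0, 0, 0.6], 0], [[0, 0, 0.5], 0], [[0, 0, 0.2], 0], [[0, 0, 0], 0], [[0, 0, 0], 0], [[0, 0, 0], 0], [[0, 0, 0], 0]]'

```text
time: 25.9
eef_pos: [0.5852, -0.1657, 0.1192]
eef_rot: [0.0, 0.588, 0.809, 0.0]
contact_force: [-0.0, -0.2, -2.3]
opening: 0.171
```

```bash
python3 st.py; python3 -c "
from h import *
im,m=snap('wrist');cv2.imwrite('pics/w13.png',im);np.save('w13.npy',m,allow_pickle=True)
print(proj(m,[.5928,-.1436,.03]))"
```

```text
25.9 [ 0.58515908 -0.16572106  0.11918524] 0.1705067207681207
gauge xy 0.0021607801418549507 -0.2656771895038425 F u,v,z -0.10826030538483689 -0.22617147593294776 -2.306795127066541 T 0.008091996294777358 -0.021064396069025004
[332.90463544 178.56982026]
```

View pics/w13.png

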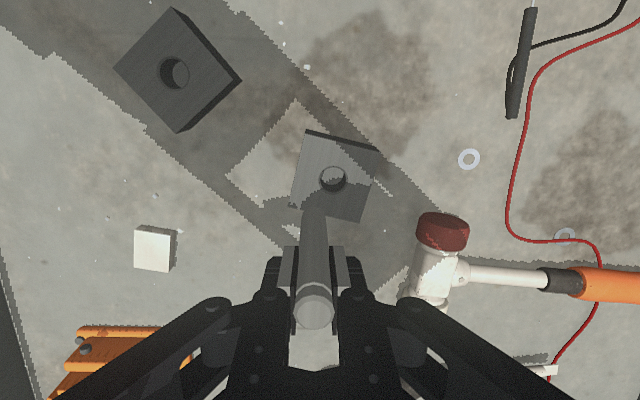

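```bash
python3 -c "
from h import *
im=cv2.imread('pics/w13.png')
z=cv2.resize(im[125:235,270:395],None,fx=5.4,fy=5.4,interpolation=cv2.INTER_CUBIC);cv2.imwrite('pics/w13z.png',cv2.convertScaleAbs(z,alpha=1.5))
m=np.load('w13.npy',allow_pickle=True).item();print(plane(m,440,230,.03))"
```

```text
[ 0.68419032 -0.15678323  0.03      ]
```

View pics/w13z.png

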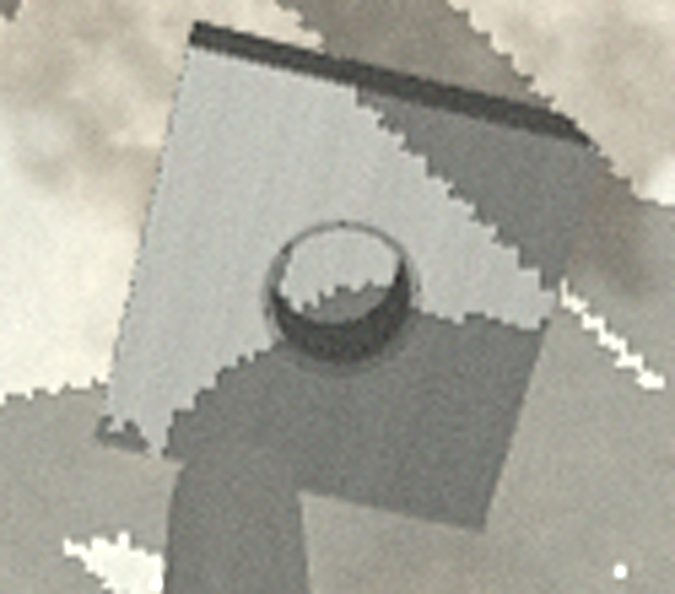

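```bash
python3 - <<'E'
from h import *
m=np.load('w13.npy',allow_pickle=True).item()
T=np.array([.58516,-.16572,.11919]);X=np.array([-.3084,.9513,0]);Y=np.array([.9513,.3084,0])
b=lambda a,c,z:plane(m,270+a/5.4-.4,125+c/5.4-.4,z)
h=b(342,293,.03);print("hole",h)
c=sum(b(*q,.03) for q in((195,48),(592,148),(483,528),(103,437)))/4;print("block centre",c)
print("hole rel TCP tool",(h-T)@X*100,(h-T)@Y*100, "blk",(c-T)@X*100,(c-T)@Y*100)
f=b(238,445,.0582)-T;print("foot rel TCP",f@X*100-.8,f@Y*100)
t=b(0,0,0);p=plane(m,314,311.6,T[2]+.039)-T;print("top rel TCP",p@X*100,p@Y*100)
E
```

```text
hole [ 0.59289096 -0.14379952  0.03      ]
block centre [ 0.59324058 -0.14432898  0.03      ]
hole rel TCP tool 1.8468718510493223 1.4114741302364362 blk 1.7857226586729553 1.4284043215234445
foot rel TCP -0.1104795534541414 0.00794195313563953
top rel TCP 0.14913517378707425 0.014866259890069506
```

>>> arm_command --targets '[[[0.2, 0.1, 0], 0], [[0.3, 0.2, 0], 0], [[0.4, 0.3, 0.3], 0], [[0.4, 0.3, 0.5], 0], [[0.3, 0.3, 0.5], 0], [[0.2, 0.2, 0.3], 0], [[0.08, 0, 0.2], 0], [[0, 0, 0], 0], [[0, 0, 0], 0], [[0, 0, 0], 0]]'

```text
time: 26.78
eef_pos: [0.5925, -0.1435, 0.1009]
eef_rot: [0.0, 0.588, 0.809, -0.0]
contact_force: [-0.6, -1.0, -1.6]
opening: 0.168
```

>>> arm_command --targets '[[[0, 0, 0], 0], [[0, 0, 0], 0], [[0, 0, 0], 0], [[0, 0, 0], 0], [[0, 0, 0], 0], [[0, 0, 0], 0], [[0, 0, 0], 0], [[0, 0, 0], 0], [[0, 0, 0], 0], [[0, 0, 0], 0]]'

```text
time: 27.62
eef_pos: [0.5924, -0.1433, 0.1008]
eef_rot: [-0.0, 0.588, 0.809, 0.0]
contact_force: [0.2, 0.4, -2.3]
opening: 0.17
```

```bash
python3 st.py; python3 -c "
from h import *
im,m=snap('wrist');cv2.imwrite('pics/w14.png',im);np.save('w14.npy',m,allow_pickle=True)
z=cv2.resize(im[145:275,250:390],None,fx=4.6,fy=4.6,interpolation=cv2.INTER_CUBIC);cv2.imwrite('pics/w14z.png',cv2.convertScaleAbs(z,alpha=1.6))
im,m=snap('side');z=cv2.resize(im[160:230,250:350],None,fx=8,fy=8,interpolation=cv2.INTER_CUBIC);cv2.imwrite('pics/s14z.png',z)
"
```

```text
27.6167 [ 0.59242241 -0.14331939  0.10082731] 0.1697405394996585
gauge xy 0.01599032549164834 -0.2466175643199936 F u,v,z 0.2694543525407848 0.3185992014164602 -2.2997586901297504 T -0.04387161770101609 0.05145522979999595
```

View pics/w14z.png

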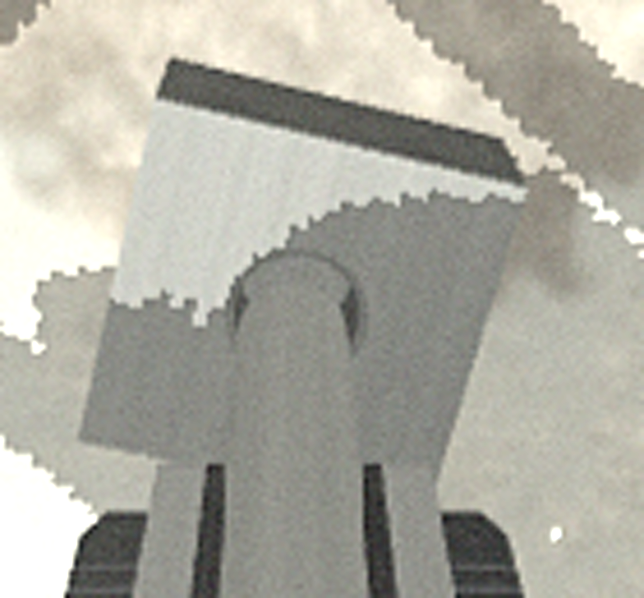

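View pics/s14z.png

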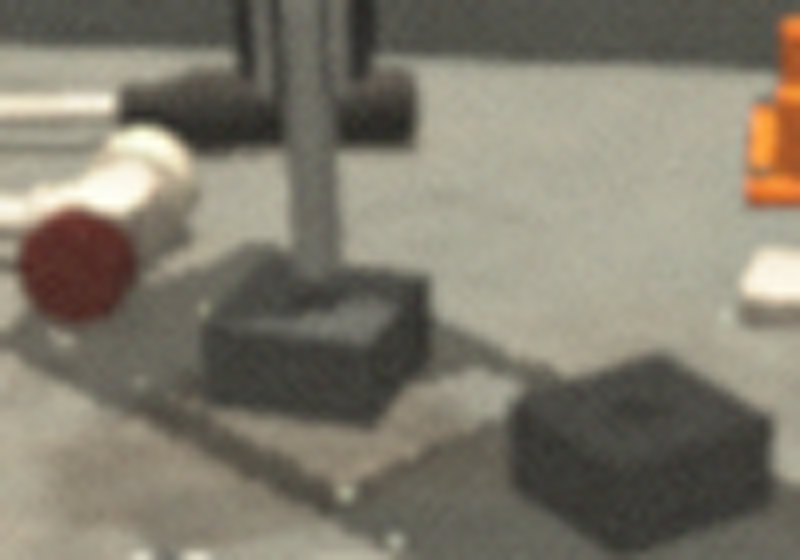

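```bash
python3 - <<'E'
from h import *
m=np.load('w14.npy',allow_pickle=True).item()
T=np.array([.59242,-.14332,.10083]);X=np.array([-.3084,.9513,0]);Y=np.array([.9513,.3084,0])
b=lambda a,c,z:plane(m,250+a/4.6-.4,145+c/4.6-.4,z)-T
f=b(300,249,.03);print("hole centre from far rim",f@X*100-.95,f@Y*100)
c=sum(b(*q,.03) for q in((160,100),(522,190),(439,480),(80,437)))/4
for q in((160,100),(522,190),(80,437)): print((b(*q,.03)+T))
d=(b(522,190,.03)+b(80,437,.03))/2;print("block centre diag",d@X*100,d@Y*100)
im=cv2.imread('pics/w14.png');z=im[190:230,290:335];z=cv2.convertScaleAbs(z,alpha=2.5,beta=-120);cv2.imwrite('pics/w14y.png',cv2.resize(z,None,fx=14,fy=14,interpolation=cv2.INTER_CUBIC))
E
```

```text
hole centre from far rim -0.012036867646685545 0.08056750283880403
[ 0.56410366 -0.11887054  0.03      ]
[ 0.61845201 -0.11540188  0.03      ]
[ 0.56738246 -0.17390201  0.03      ]
block centre diag -0.14204268725186847 0.006224495566497308
```

View pics/w14y.png

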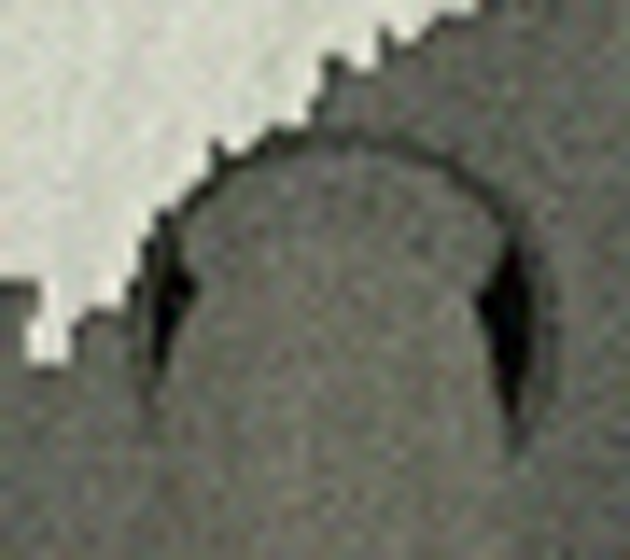

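Hole centre is about 0.5 mm to the right (+y) of the pin. I'll correct that and go down gently.

>>> arm_command --targets '[[[0, 0.05, 0.1], 0], [[0, 0, 0.2], 0], [[0, 0, 0.2], 0], [[0, 0, 0.2], 0], [[0, 0, 0.2], 0], [[0, 0, 0.15], 0], [[0, 0, 0.15], 0], [[0, 0, 0.1], 0], [[0, 0, 0], 0], [[0, 0, 0], 0]]'

```text
time: 28.55
eef_pos: [0.5929, -0.1432, 0.0877]
eef_rot: [0.0, 0.588, 0.809, -0.0]
contact_force: [-0.1, -1.1, -2.2]
opening: 0.167
```

```bash
python3 st.py
```

```text
28.55 [ 0.59289649 -0.1432442   0.08774949] 0.1672350344124574
gauge xy 0.016464403044136076 -0.2466925479877161 F u,v,z -0.4815268120700144 -1.0183499131934433 -2.1852551776342195 T -0.0291118905995298 -0.022249462025129424
```

The foot is 3 mm below the block top with no contact force, so it's entering. Going further down.

>>> arm_command --targets '[[[0, 0, 0.1], 0], [[0, 0, 0.2], 0], [[0, 0, 0.2], 0], [[0, 0, 0.2], 0], [[0, 0, 0.2], 0], [[0, 0, 0.2], 0], [[0, 0, 0.2], 0], [[0, 0, 0.2], 0], [[0, 0, 0.1], 0], [[0, 0, 0], 0]]'

```text
time: 29.38
eef_pos: [0.5929, -0.1432, 0.0715]
eef_rot: [-0.0, 0.588, 0.809, -0.0]
contact_force: [0.9, -0.4, -3.7]
opening: 0.171
```

```bash
python3 st.py
```

```text
29.3833 [ 0.59286759 -0.14322034  0.07149212] 0.17123760199941865
gauge xy 0.016444295178531455 -0.24666093210317347 F u,v,z 0.6988414466442228 -0.6078207985744322 -3.689147580981262 T -0.209724973270644 -0.07506746321319524
```

>>> arm_command --targets '[[[0, 0, 0.03], 0], [[0, 0, 0.03], 0], [[0, 0, 0.03], 0], [[0, 0, 0.03], 0], [[0, 0, 0.03], 0], [[0, 0, 0.03], 0], [[0, 0, 0.03], 0], [[0, 0, 0], 0], [[0, 0, 0], 0], [[0, 0, 0], 0]]'

```text
time: 30.22
eef_pos: [0.5929, -0.1432, 0.0697]
eef_rot: [0.0, 0.588, 0.809, 0.0]
contact_force: [1.1, -0.7, -1.7]
opening: 0.168
```

```bash
python3 st.py
```

```text
30.2167 [ 0.59290621 -0.14319838  0.06968844] 0.1682280904740193
gauge xy 0.01648780839965238 -0.2466519805086776 F u,v,z 0.840093284070098 -0.9887489595094004 -1.6609265098742456 T -0.23447690684148395 -0.0661794510992903
```

>>> arm_command --targets '[[[-0.03, 0, 0.03], 0], [[0, 0, 0.03], 0], [[0, 0, 0.03], 0], [[0, 0, 0.03], 0], [[0, 0, 0], 0], [[0, 0, 0], 0], [[0, 0, 0], 0], [[0, 0, 0], 0], [[0, 0, 0], 0], [[0, 0, 0], 0]]'

```text
time: 31.05
eef_pos: [0.593, -0.1435, 0.0689]
eef_rot: [0.0, 0.588, 0.809, -0.0]
contact_force: [-2.4, -0.4, 5.3]
opening: 0.172
```

```bash
python3 st.py
```

```text
31.05 [ 0.59298748 -0.1434869   0.06894646] 0.1716471286314292
gauge xy 0.01647594159182295 -0.24695146827874837 F u,v,z -2.3859755816599155 0.40062428234692515 5.346771089427543 T 0.22783744782516804 0.4351734309765182
```

The pin bottomed at TCP z 0.0689, matching the starting grasp height. Releasing.

>>> arm_command --targets '[[[0, 0, 0], 0], [[0, 0, 0], 0], [[0, 0, 0], 0], [[0, 0, 0], 0], [[0, 0, 0], 0], [[0, 0, 0], 0], [[0, 0, 0], 0], [[0, 0, 0], 0], [[0, 0, 0], 0], [[0, 0, 0], 0]]' --jaw 0

```text
time: 31.88
eef_pos: [0.593, -0.1435, 0.0685]
eef_rot: [0.0, 0.588, 0.809, 0.0]
contact_force: [-0.0, -0.4, 0.3]
opening: 1.0
```

```bash
python3 st.py; python3 -c "
from h import *
im,m=snap('wrist');cv2.imwrite('pics/w15.png',im)
T=np.array(status.state()['eef_pos'])
"
```

```text
31.8833 [ 0.59300535 -0.14345424  0.06851436] 0.9996419804685913
gauge xy 0.016503023435630412 -0.24692593283119169 F u,v,z -0.17681457841268136 -0.3902136336858223 0.28048363023220124 T 0.002275711719101697 0.02130759363246626
```

View pics/w15.png

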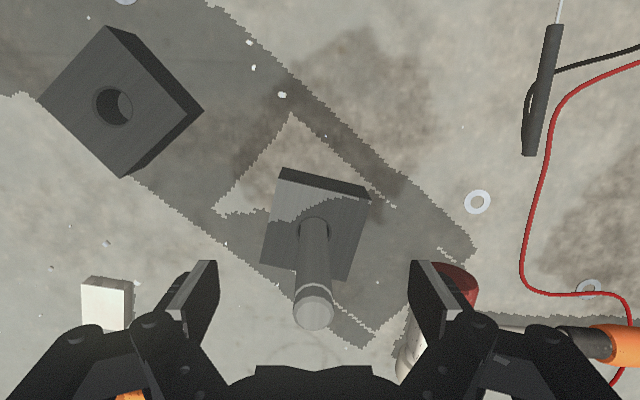

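The pin stands in B with its top at (314,312), clear of the open fingers. Lifting away.

>>> arm_command --targets '[[[0, 0, -0.3], 0], [[0, 0, -0.8], 0], [[0, 0, -1.2], 0], [[0, 0, -1.5], 0], [[0, 0, -1.5], 0], [[0, 0, -1.5], 0], [[0, 0, -1.5], 0], [[0, 0, -1.5], 0], [[0, 0, -1.5], 0], [[0, 0, -1], 0]]'

```text
time: 32.77
eef_pos: [0.5938, -0.1438, 0.1947]
eef_rot: [0.002, 0.588, 0.809, 0.0]
contact_force: [-0.1, -0.1, -0.3]
opening: 0.999
```

>>> arm_command --targets '[[[-0.5, 0, -0.5], 0], [[-0.5, 0, 0], 0], [[-0.5, 0, 0], 0], [[0, 0, 0], 0], [[0, 0, 0], 0], [[0, 0, 0], 0], [[0, 0, 0], 0], [[0, 0, 0], 0], [[0, 0, 0], 0], [[0, 0, 0], 0]]'

```text
time: 33.6
eef_pos: [0.5976, -0.1576, 0.1965]
eef_rot: [-0.0, 0.588, 0.809, 0.0]
contact_force: [0.3, 0.3, -0.0]
opening: 1.002
```

```bash
python3 st.py; python3 -c "
from h import *
im,m=snap('wrist');cv2.imwrite('pics/w16.png',im)
X=[proj(m,[.593,-.1436,z]) for z in (.03,.108)];print(X)
im,m=snap('side');cv2.imwrite('pics/s16.png',cv2.resize(im[150:290,220:390],None,fx=4.2,fy=4.2,interpolation=cv2.INTER_CUBIC))
print([(proj(m,[.593,-.1436,z])-[220,150])*4.2 for z in (.03,.108,.118)])
"
```

```text
33.6 [ 0.597586   -0.15757798  0.19645755] 1.0022366313473614
gauge xy 0.016494992004124544 -0.26177302922647305 F u,v,z 0.36810983995260493 0.14937278826975176 -0.03433956001482902 T -0.005362927842202323 0.010675357607740382
[array([313.59834714, 161.71990281]), array([313.56736205, 184.15409751])]
[array([291.12072442, 195.8346115 ]), array([285.75573083,  74.45931527]), array([285.04139715,  58.29853879])]
```

View pics/s16.png

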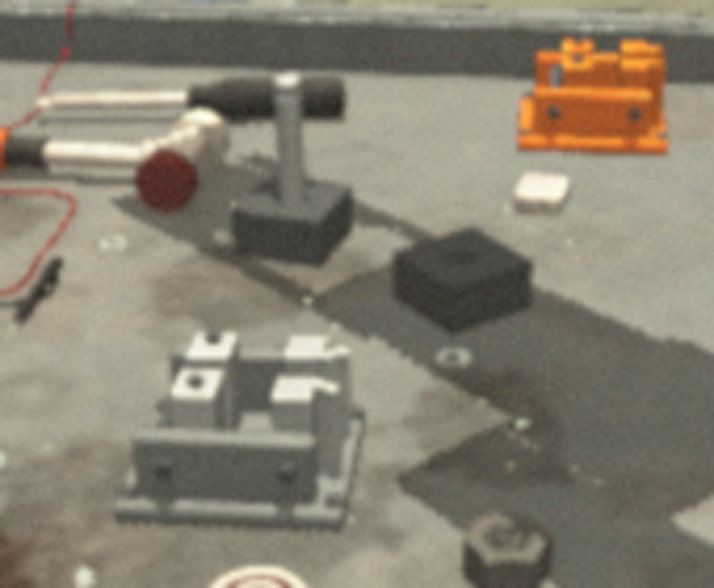

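View pics/w16.png

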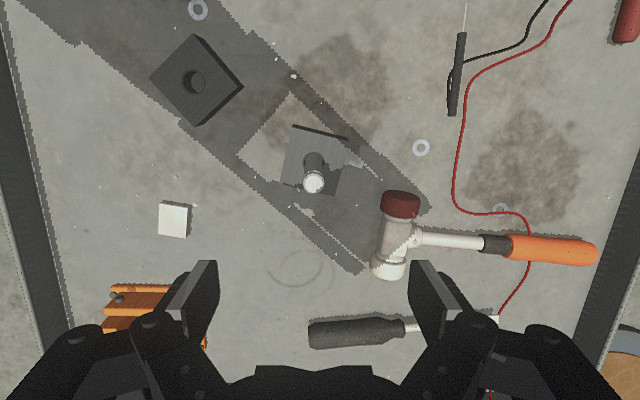

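In the side view the pin top is at (288,78), against (286,74) predicted for fully seated. It stands upright in B, and the wrist view agrees with the top at (314,184). Handing in.

```bash
python3 -c "
from workcell import order
print(order.close_job())"
```

```text
the job is handed in; nothing more can be done
None
```

The pin went through the go gap, was stopped by the no-go gap, and now stands upright and fully down in the empty socket (B). I handed the job in at about 34 s; no verdict was reported.

- **Go gap:** the pin slid through from the mouth with no reading above about 2 N sideways.
- **No-go gap:** the pin stopped hard at about x = 3 mm of the gauge, where the images had put it. I held the push for about 1.7 s. Readings were 8.3, 7.0 and 8.3 N, noisy by about ±1 N, and none came near 15 N. Before that it had rested at 5–6 N while I worked the push up.
- **Tilt during the push:** the side picture suggested the pin leaned 1–2° at full push. It sprang back straight when I backed off, and I then lifted it straight up out of the gauge.
- **Socket:** the pin met the hole floor at a TCP height of 68.9 mm, the same as when it was gripped in socket A.
- **Final pictures:** the wrist view matched the predicted seated position, and the side view matched within about 1 pixel.
- **After release:** the arm moved up, touching nothing (about 0 N). I moved nothing but the pin.

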